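# Try the thumb screws in their gauge nuts and keep the good ones

### The arm

A 6-joint arm with a two-finger parallel gripper is mounted at the origin on the work surface. World frame = base frame: x ahead of the robot, y to its left, z up, the work surface at z = 0. Lengths are in m, angles in rad, forces in N, time in s.
With the tool pointing down it reaches from about 0.4 to 0.825 m from the base axis. Payload 7 kg.
Tool frame: the origin (TCP) lies between the finger pads; the fingertips stand 8 mm ahead of it and the grasp point (between the pads) lies 11 mm behind it (arm.finger_overhang is the distance from the TCP to the fingertips, in m); z points along the fingers, y is the line along which they close (so a half turn about z gives the same grasp; the last joint's range is limited). The gripper opens to 88 mm and grips with 3 to 60 N. Pads are 19 mm wide; open, the fingers measure 130 mm over their backs; the gripper's body (78 mm by 193 mm) begins 47 mm behind the grasp point.
Start: joints at [1.544, 0.359, 0.012, 0, -1.224, -0.288], TCP at [0.209, 0.642, 0.235] pointing down, gripper open.
Joint ranges: [-3.07, 3.07], [-1.43, 2.12], [-1.02, 1.25], [-3.03, 1.67], [-3.05, -0], [-3.03, 3.03]. Speed limits (rad/s): [2.39, 2.39, 3.01, 3.14, 3.14, 3.14].

### API

Orientations are given as [roll, pitch, yaw] about the fixed x, y, z axes, in that order (R = Rz(yaw) Ry(pitch) Rx(roll)).
In Python, from station import arm gives the robot as it stands.
- The arm moves only by the tool move_arm, never from a script. Its argument "rows" is text: rows parted by semicolons, each of 7 numbers parted by spaces: the turn, a rotation vector about the tool's x, y, z in degrees, then the shift along the tool's x, y, z in m, then the finger opening in m, from 0 to 0.0876. A call has 1 to 8 rows; each row shifts and turns the commanded pose from where the row before left it, along the tool's axes as they then stand; what a row does not reach is not made up. A row lasts 1/8 s, in which the tool goes at most 62.5 mm and 10.7 degrees, less where a joint would pass 70% of its speed; a pose out of reach is approached as far as the arm can. A call is refused whole if a number of a shift passes 0.0625 or a number of a turn 10.7, either way. A call with a gripper value outside its range is refused whole. The fingers move at their own pace and stop on an object; "squeeze" is the grip in N (left out, the last holds). Time passes only in rows, so rows that do not move let the fingers close. It gives the time, the measured TCP pose, the force, the opening and the grip force at its end, in the units of the state.
- arm.get_state(): the state, without advancing time (a new reading comes with each control period).
- arm.grab_frame(name): name is "scene" or "top" or "wrist"; returns (picture, depth): 400x640x3 uint8, blue, green, red; 400x640 float32, m along the optical axis (not along the pixel's ray), 0 where there is no reading.
- arm.camera_model(name): a dict with "mtx" (3x3 intrinsics, pixels), "k1" (the pictures are not rectified: a ray, as slopes to the right and down, at radius r is drawn at 1 + k1 r^2 times it, then the intrinsics apply), "camera_from_world" (4x4, takes a point from world to camera coordinates); the wrist camera has in their place "mount" (4x4, takes a point from camera to tool coordinates, whose origin is the TCP and whose axes are the flange's). Camera axes: x right, y down, z forward; pixel columns grow to the right and rows downward; lengths in m; the calibration is good to about 2 mm. A picture is of the moment at which its call begins: read the wrist's pose just before it. camera_model takes no time and is no camera call.
- arm.job_done(): hands the job in; it is judged then, once.
The state is a dict: "t": time; "q": joint angles; "qd": joint speeds; "joint_efforts": joint torques, N m; "eef_pos": TCP position; "ee_rot": TCP orientation; "force": force on the tool from outside, world axes, zero at the start; "moment": the same for the moment, N m; "width": finger opening in m; "gripper_force": force on a finger pad.
Only numpy, scipy, OpenCV 4.12 (cv2) and the standard library are available. Lean on these libraries where they do the work, as an engineer would, in place of code of your own. Each camera call takes 0.05 s, during which the arm holds its last target. There are 200 camera calls.

### The job

Try each of the three thumb screws in its gauge nut on the sloping rack: turn its wing clockwise about a quarter turn, until it lies along the row or comes to a hard stop. Set every one that turns freely, still in its nut, upright in the wooden tray without dropping it; leave any that binds in its pocket in the rack, turned to its stop, and leave the other things on the bench where they are.

Things in the scene. Friction and masses are not known exactly. Their poses are not given: they have to be found in the camera images.
- rack: fixed wooden rack 250 mm long (y), 80 deep, 80 high; origin at the centre of its underside. Its face slopes 30 degrees, low at the front (-x, robot side): normal (-0.5, 0, 0.866) in its frame, face centre 58 mm above the origin. Three square pockets in a row at y = -80, 0, 80 mm, 43 mm inside, rims 6 mm thick, 10 high; a gauge nut stands loosely in each and cannot turn there
- tray: fixed shallow open wooden keep tray, 140 (x) by 200 (y) by 28 mm high outside, walls and floor 6 mm; origin at the centre of its underside
- hammer: bystander: hammer 260 mm long lying beyond the rack
- oil_can: bystander: dark steel can, 60 mm across, 110 mm high
- whetstone: bystander: grey stone 60 x 170 x 30 mm
- cup: bystander: metal cup, 60 mm across, 60 mm high
- nut_1: square steel gauge nut 40 x 40 x 22 mm with a thumb screw started in it, together 61 mm high and about 0.28 kg. Origin: centre of the nut's underside; z along the screw, out of its top. It starts in a pocket of the rack (which one varies), so z leans 30 degrees towards the rack's front
- wing_1 (a point): centre of the wing head of the screw in this nut, on its axis 48 mm above the nut's underside; turns with the screw. The wing is a steel bar 46 mm long (x of this point), 12 thick (y), 26 high (z, up the screw); 13 mm of shank, 12 mm across, shows between it and the nut. The screw does not come out of its nut: lifting the wing lifts both
- thumb_1 (a joint): angle of this screw in its nut, rad, growing clockwise seen from its head: 0 = wing up and down the slope, 1.57 = along the row; starts between 0 and 0.3. A good screw turns on with about 0.03 N m as far as you like; a damaged one turns as easily but meets a hard stop at about 0.6. It stays where left. All look alike; any may be damaged
- nut_2: square steel gauge nut 40 x 40 x 22 mm with a thumb screw started in it, together 61 mm high and about 0.28 kg. Origin: centre of the nut's underside; z along the screw, out of its top. It starts in a pocket of the rack (which one varies), so z leans 30 degrees towards the rack's front
- wing_2 (a point): centre of the wing head of the screw in this nut, on its axis 48 mm above the nut's underside; turns with the screw. The wing is a steel bar 46 mm long (x of this point), 12 thick (y), 26 high (z, up the screw); 13 mm of shank, 12 mm across, shows between it and the nut. The screw does not come out of its nut: lifting the wing lifts both
- thumb_2 (a joint): angle of this screw in its nut, rad, growing clockwise seen from its head: 0 = wing up and down the slope, 1.57 = along the row; starts between 0 and 0.3. A good screw turns on with about 0.03 N m as far as you like; a damaged one turns as easily but meets a hard stop at about 0.6. It stays where left. All look alike; any may be damaged
- nut_3: square steel gauge nut 40 x 40 x 22 mm with a thumb screw started in it, together 61 mm high and about 0.28 kg. Origin: centre of the nut's underside; z along the screw, out of its top. It starts in a pocket of the rack (which one varies), so z leans 30 degrees towards the rack's front
- wing_3 (a point): centre of the wing head of the screw in this nut, on its axis 48 mm above the nut's underside; turns with the screw. The wing is a steel bar 46 mm long (x of this point), 12 thick (y), 26 high (z, up the screw); 13 mm of shank, 12 mm across, shows between it and the nut. The screw does not come out of its nut: lifting the wing lifts both
- thumb_3 (a joint): angle of this screw in its nut, rad, growing clockwise seen from its head: 0 = wing up and down the slope, 1.57 = along the row; starts between 0 and 0.3. A good screw turns on with about 0.03 N m as far as you like; a damaged one turns as easily but meets a hard stop at about 0.6. It stays where left. All look alike; any may be damaged
There are look-alikes about, which are no part of the job. Leave any turquoise look-alike of the nut_2 alone.

How it is judged:
On the way:
1. every screw has been tried: the good ones turned past 1.0 rad, the binding one turned to its stop (past 0.5 rad) (value of joint each of thumb_1, thumb_3 above 1 rad and value of joint thumb_2 above 0.5 rad), for 0.1 s.
At the end, for the whole second after the job is handed in: Both good screws (1 and 3) still turned past 0.8 rad and standing with their nuts on the tray's floor, inside its walls, within 0.15 rad of upright and at rest; the binding one (2) turned past 0.5 rad, its nut at rest in its own pocket (within 12 mm of where it started) (x of nut_1 in the frame of tray between -0.064 and 0.064 m and y of nut_1 in the frame of tray between -0.094 and 0.094 m and z of nut_1 in the frame of tray between 0 and 0.012 m and angle between each of nut_1, nut_3's own z axis and vertical below 0.15 rad and linear speed of each of nut_1, nut_3, nut_2 below 0.02 m/s and value of joint each of thumb_1, thumb_3 above 0.8 rad and x of nut_3 in the frame of tray between -0.064 and 0.064 m and y of nut_3 in the frame of tray between -0.094 and 0.094 m and z of nut_3 in the frame of tray between 0 and 0.012 m and distance of nut_2 from where it was at the start of the episode below 0.012 m and value of joint thumb_2 above 0.5 rad); the robot touches nothing.
It fails at once if a bystander (hammer, can, stone, cup) is moved more than 30 mm (distance of any of hammer, oil_can, whetstone, cup from where it was at the start of the episode above 0.03 m).
It fails at once if a nut is dropped or flung (faster than 0.5 m/s out of the fingers) ((linear speed of nut_1 above 0.5 m/s and contact force between the fingers and nut_1 below 0.02 N) or (linear speed of nut_2 above 0.5 m/s and contact force between the fingers and nut_2 below 0.02 N) or (linear speed of nut_3 above 0.5 m/s and contact force between the fingers and nut_3 below 0.02 N)).
It fails at once if a nut leaves its pocket (30 mm) before its screw was turned past 0.75 rad, so the binding one never leaves it ((distance of nut_1 from where it was at the start of the episode above 0.03 m and value of joint thumb_1 below 0.75 rad) or (distance of nut_2 from where it was at the start of the episode above 0.03 m and value of joint thumb_2 below 0.75 rad) or (distance of nut_3 from where it was at the start of the episode above 0.03 m and value of joint thumb_3 below 0.75 rad)).
It also fails if it takes over 72 s, if anything falls off the work surface, if the arm or the gripper's body presses on something with over 40 N, if the wrist force passes 120 N, or if a joint passes its speed limit or range.

## Working session

There is one attempt and no reset: what is moved stays moved. The work goes in short steps, Python scripts to look and compute and a tool call to move; the robot and the scene stay as the last step left them, time stands still between calls to the robot, and variables do not carry over. Pictures are saved under pics/ and viewed, at most 10 in all, crops included, and the job is handed in when it is done.

Besides the shell and the picture viewer there is one more tool, called after ">>>" in YAML: its name, and indented under it one key for each argument. move_arm: Moves the arm, as the interface text tells. Its arguments: {"type":"object","properties":{"rows":{"type":"string"},"squeeze":{"type":"number"}},"required":["rows"]}

```bash
ls; mkdir -p pics
cat > h.py <<'E'
import numpy as np, cv2
from station import arm
from scipy.spatial.transform import Rotation as R
E
python3 - <<'E'
from h import *
for n in("scene","top"):
    p,d=arm.grab_frame(n); cv2.imwrite(f"pics/{n}.png",p); np.save(f"pics/{n}_d.npy",d)
    m=arm.camera_model(n); print(n,m["mtx"].tolist(),m["k1"],np.round(np.array(m["camera_from_world"]),3).tolist())
print(arm.camera_model("wrist")); print(arm.get_state())
E
```

```text
pics
scene [[405.7872811303923, 0.0, 318.84865939770344], [0.0, 405.7872811303923, 197.52221210353915], [0.0, 0.0, 1.0]] -0.03583277788024533 [[0.419, 0.908, 0.003, -0.282], [0.566, -0.259, -0.783, -0.191], [-0.71, 0.33, -0.622, 1.516], [0.0, 0.0, 0.0, 1.0]]
top [[386.46227618063244, 0.0, 319.32717690031626], [0.0, 386.46227618063244, 202.75622566282595], [0.0, 0.0, 1.0]] 0.01913993580476452 [[0.029, -1.0, 0.007, 0.049], [-0.993, -0.03, -0.111, 0.535], [0.111, -0.003, -0.994, 0.867], [0.0, 0.0, 0.0, 1.0]]
{'mtx': array([[329.16257729,   0.        , 317.16944403],
       [  0.        , 329.16257729, 202.76900007],
       [  0.        ,   0.        ,   1.        ]]), 'k1': -0.020905550720866955, 'mount': array([[-5.58343553e-04, -9.53235645e-01, -3.02227552e-01,
         8.14375035e-02],
       [ 9.99999767e-01, -6.50950878e-04,  2.05693214e-04,
        -8.88750829e-04],
       [-3.92809394e-04, -3.02227366e-01,  9.53235787e-01,
        -1.49419466e-01],
       [ 0.00000000e+00,  0.00000000e+00,  0.00000000e+00,
         1.00000000e+00]])}
{'t': 0.1, 'q': array([ 1.54409966e+00,  3.59339081e-01,  1.11523751e-02, -3.34786714e-04,
       -1.22411564e+00, -2.88066860e-01]), 'qd': array([-0.00210827, -0.00191244,  0.00106239, -0.0012557 , -0.00025943,
        0.0017056 ]), 'joint_efforts': array([-1.30810589e-03, -5.84164524e+01,  2.93751562e+01,  7.01568604e+00,
        1.01635815e-02, -5.67807808e-05]), 'eef_pos': array([0.20887939, 0.64141039, 0.23369707]), 'ee_rot': array([ 3.14005927e+00, -1.26133372e-04, -3.14877416e-01]), 'force': array([-0.4200058 , -0.15547163,  0.38781978]), 'moment': array([-0.02241656, -0.00675217, -0.03782363]), 'gripper_force': 0.0, 'width': 0.08757577593984313}
```

View pics/top.png

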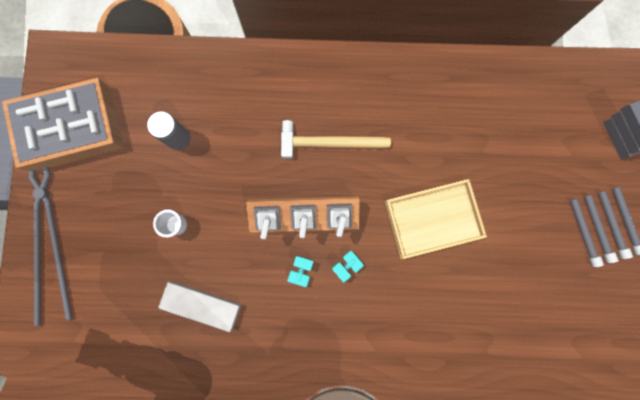

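View pics/scene.png

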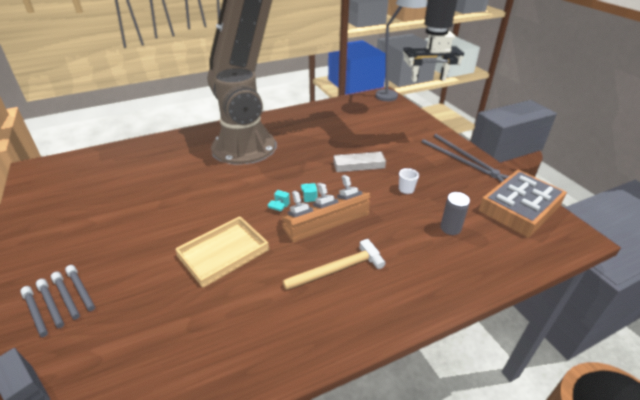

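The top view shows the rack at (247–360, 198–232) with three wings at about (266,220), (303,220) and (341,218), and the tray at (387–485, 181–257). The turquoise look-alikes are at (300,271) and (348,266), off the rack. The hammer, can, cup and stone are clear of the rack.

```bash
cat >> h.py <<'E'
def cloud(n,p,d):
    m=arm.camera_model(n); h,w=d.shape
    if n=="wrist":
        s=arm.get_state(); T=np.eye(4);T[:3,:3]=R.from_euler('xyz',s["ee_rot"]).as_matrix();T[:3,3]=s["eef_pos"]; T=T@m["mount"]
    else: T=np.linalg.inv(m["camera_from_world"])
    u,v=np.meshgrid(np.arange(w),np.arange(h))
    xy=cv2.undistortPoints(np.stack([u,v],-1).reshape(-1,1,2).astype(np.float32),m["mtx"],np.array([m["k1"],0,0,0.])).reshape(h,w,2)
    P=np.dstack([xy[...,0]*d,xy[...,1]*d,d])
    return P@T[:3,:3].T+T[:3,3]
E
python3 - <<'E'
from h import *
p=cv2.imread("pics/top.png"); d=np.load("pics/top_d.npy"); W=cloud("top",p,d)
hsv=cv2.cvtColor(p,cv2.COLOR_BGR2HSV)
def rep(name,m,reg):
    M=np.zeros(m.shape,bool); y0,y1,x0,x1=reg; M[y0:y1,x0:x1]=m[y0:y1,x0:x1]
    Q=W[M&(d>0)]; r=cv2.minAreaRect(Q[:,:2].astype(np.float32)*1000)
    print(name,len(Q),r,np.percentile(Q,[2,50,98],axis=0).round(3).tolist()); return M,Q
z=W[...,2]
print("table",np.median(z[300:330,300:400]))
M,Q=rep("rack",(z>.02),(190,240,235,370))
wood=M&(hsv[...,1]>120)&(z>.035); Q=W[wood]
c=np.median(Q,0)
for i in range(5):
    u,s,v=np.linalg.svd(Q-Q.mean(0)); n=v[2]*np.sign(v[2,2]); e=(Q-Q.mean(0))@n; Q=Q[abs(e)<.006]
print("normal",n,len(Q))
rep("traytop",(z>.018),(170,265,380,495))
g=M&(hsv[...,1]<60)
k,l,st,ce=cv2.connectedComponentsWithStats(g.astype(np.uint8))
for i in range(1,k):
    if st[i,4]>30:
        Q=W[l==i]; print("grey",ce[i],st[i].tolist(),np.percentile(Q,[2,50,98],axis=0).round(3).tolist())
for nm,reg in (("teal",(250,290,280,370)),("stone",(280,335,155,245)),("cup",(205,240,150,190)),("can",(110,150,145,192)),("hammer",(118,162,278,395))):
    rep(nm,z>.015,reg)
E
```

```text
table 0.0005226031733115422
rack 3764 ((495.6197509765625, 99.79794311523438), (89.01753997802734, 249.87939453125), 3.480895519256592) [[0.461, -0.019, 0.041], [0.502, 0.099, 0.074], [0.54, 0.219, 0.118]]
normal [-0.52585657 -0.03166065  0.8499838 ] 156
traytop 892 ((506.2999267578125, -205.94552612304688), (139.41709899902344, 200.11460876464844), 16.19459342956543) [[0.419, -0.313, 0.019], [0.504, -0.213, 0.028], [0.593, -0.097, 0.032]]
grey [303.1456 218.056 ] [291, 205, 25, 33, 625] [[0.455, 0.074, 0.053], [0.493, 0.098, 0.08], [0.52, 0.127, 0.12]]
grey [339.22328549 216.90271132] [327, 204, 25, 32, 627] [[0.461, -0.005, 0.055], [0.498, 0.022, 0.08], [0.524, 0.047, 0.121]]
grey [266.74121406 219.20447284] [254, 206, 26, 33, 626] [[0.451, 0.153, 0.053], [0.488, 0.177, 0.08], [0.515, 0.205, 0.12]]
teal 880 ((383.28082275390625, 46.95370864868164), (69.80775451660156, 174.1224365234375), 7.703182220458984) [[0.348, -0.032, 0.022], [0.386, 0.079, 0.028], [0.418, 0.126, 0.043]]
stone 2235 ((290.9315185546875, 328.64483642578125), (172.2256317138672, 63.267860412597656), 73.34518432617188) [[0.248, 0.247, 0.021], [0.291, 0.326, 0.03], [0.333, 0.408, 0.034]]
cup 486 ((475.4308776855469, 403.060546875), (58.523311614990234, 57.45242691040039), 77.01899719238281) [[0.448, 0.374, 0.017], [0.476, 0.414, 0.047], [0.501, 0.429, 0.063]]
can 1008 ((682.5867919921875, 409.5238342285156), (58.11115264892578, 56.104312896728516), 9.162820816040039) [[0.654, 0.383, 0.02], [0.675, 0.4, 0.106], [0.707, 0.434, 0.113]]
hammer 1383 ((692.6591796875, 29.936859130859375), (87.85368347167969, 258.2135925292969), 3.254596471786499) [[0.647, -0.093, 0.017], [0.683, 0.058, 0.024], [0.723, 0.157, 0.029]]
```

```bash
python3 -c "
import cv2;p=cv2.imread('pics/top.png')[185:295,235:375];cv2.imwrite('pics/crop.png',cv2.resize(p,None,fx=5,fy=5,interpolation=2))"
```

```text
(no output)
```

View pics/crop.png

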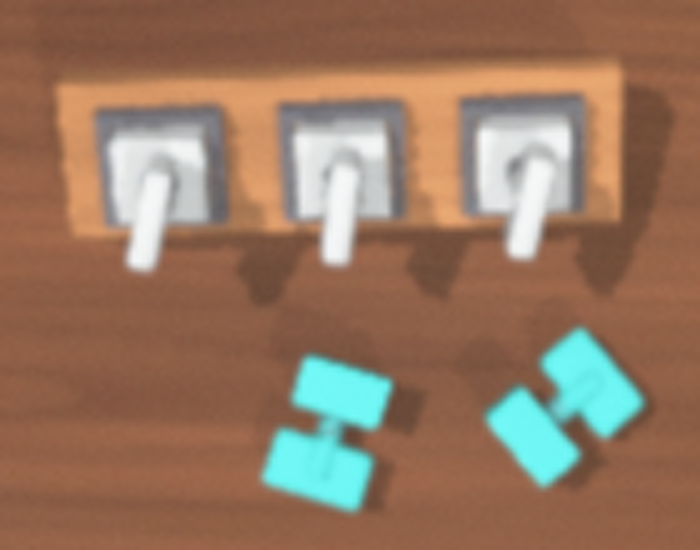

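Candidates: steel wings in the rack at (266,218), (303,218) and (341,217), and turquoise ones lying on the bench at (300,271) and (348,266). The crop confirms that the three steel ones standing in pockets are the job and the turquoise pair are decoys. Next I measure the wing axes in the rack frame.

```bash
cat >> h.py <<'E'
YAW=np.radians(3.5); RACK=np.array([.5006,.1001,0])
Rs=R.from_euler('z',YAW)*R.from_euler('y',-30,degrees=True)   # slope frame: x up slope, y row, z normal
FACE=RACK+[0,0,.058]
def slope(P): return (P-FACE)@Rs.as_matrix()
def unslope(P): return np.asarray(P)@Rs.as_matrix().T+FACE
E
python3 - <<'E'
from h import *
for n in("top","scene"):
    p=cv2.imread(f"pics/{n}.png"); d=np.load(f"pics/{n}_d.npy"); W=cloud(n,p,d); S=slope(W)
    print(n)
    g=cv2.cvtColor(p,cv2.COLOR_BGR2HSV)[...,1]<70
    for y in(-.08,0,.08):
        m=(d>0)&(abs(S[...,1]-y)<.03)&(abs(S[...,0])<.035)
        w=S[m&(S[...,2]>.038)&(S[...,2]<.08)]; nt=S[m&g&(S[...,2]>.016)&(S[...,2]<.027)]; f=S[m&~g&(abs(S[...,2])<.006)]
        r=cv2.minAreaRect((w[:,:2]*1000).astype(np.float32))
        a=np.degrees(.5*np.arctan2(2*np.cov(w[:,:2].T)[0,1],np.cov(w[:,:2].T)[0,0]-np.cov(w[:,:2].T)[1,1]))
        print(y,len(w),"wing rect",np.round(r[0],1),np.round(r[1],1),round(r[2],1),"pca",round(a,1),"top",np.percentile(w[:,2],95).round(4),"nut",np.round(cv2.minAreaRect((nt[:,:2]*1000).astype(np.float32))[0],1) if len(nt)>5 else None, np.median(nt[:,2]).round(4))
E
```

```text
top
-0.08 161 wing rect [  1. -80.] [15.7 44.9] 83.2 pca -13.3 top 0.0629 nut [  0.6 -79.7] 0.0223
0 142 wing rect [0.7 0.7] [14.8 46.2] 87.3 pca -7.6 top 0.0628 nut [1.  0.2] 0.0226
0.08 150 wing rect [ 0.9 79.3] [15.4 44.9] 82.3 pca -13.7 top 0.0629 nut [ 0.4 79.7] 0.0226
scene
-0.08 66 wing rect [  3.3 -83.3] [12.  44.2] 81.4 pca -4.7 top 0.0637 nut [  2.9 -80.4] 0.0228
0 78 wing rect [ 2.2 -3.1] [12.9 48.1] 82.2 pca -2.6 top 0.0636 nut [ 2.8 -1.4] 0.0226
0.08 67 wing rect [ 1.  76.2] [12.6 48.9] 83.3 pca -5.5 top 0.0634 nut [ 3. 78.] 0.0229
```

```bash
cat >> h.py <<'E'
def go(pos,rot):
    s=arm.get_state(); C=R.from_euler('xyz',s["ee_rot"])
    sh=C.inv().apply(np.asarray(pos)-s["eef_pos"]); rv=(C.inv()*rot).as_rotvec(degrees=True)
    print("shift",sh.round(4)," turn",rv.round(2)," shift-after-turn",(rot.inv().apply(np.asarray(pos)-s["eef_pos"])).round(4), "|",round(s["t"],2),s["q"].round(2),"F",s["force"].round(1),"w",round(s["width"],4),"g",round(s["gripper_force"],1))
def screw(x,y,z,th):  # tool over screw: x,y,z of TCP in slope frame (mm), th clockwise deg
    go(unslope(np.array([x,y,z])/1000), Rs*R.from_euler('x',180,degrees=True)*R.from_euler('z',th,degrees=True))
E
python3 -c "
from h import *
screw(.5,80,110,8)"
```

```text
shift [0.3649 0.3699 0.0808]  turn [  7.75  29.08 -13.21]  shift-after-turn [0.2014 0.4545 0.1712] | 0.1 [ 1.54  0.36  0.01 -0.   -1.22 -0.29] F [-0.4 -0.2  0.4] w 0.0876 g 0.0
```

>>> move_arm:
  rows: "0 0 0 0.035 0.036 0.003 0.034;0 0 0 0.04 0.041 0.008 0.034;0 0 0 0.04 0.041 0.009 0.034;0 0 0 0.04 0.041 0.009 0.034;0 0 0 0.04 0.041 0.009 0.034;0 0 0 0.04 0.041 0.009 0.034;0 0 0 0.04 0.041 0.009 0.034;0 0 0 0.04 0.041 0.009 0.034"
  squeeze: 30

```text
t: 1.1
eef_pos: [0.4089, 0.2354, 0.1693]
ee_rot: [-3.141, -0.0, -0.314]
force: [2.1, 0.3, 0.0]
width: 0.0342
gripper_force: 0.0
```

>>> move_arm:
  rows: "1.9 7.2 -3.3 0 0 0 0.034;1.9 7.2 -3.3 0 0 0 0.034;1.9 7.2 -3.3 0 0 0 0.034;1.9 7.2 -3.3 0 0 0 0.034;0 0 0 0 0 0 0.034"

```text
t: 1.72
eef_pos: [0.4194, 0.2509, 0.1966]
ee_rot: [-3.08, -0.48, -0.098]
force: [-0.7, -1.4, -0.8]
width: 0.0342
gripper_force: 0.0
```

```bash
python3 -c "
from h import *
screw(.5,80,110,8)"
```

```text
shift [0.0059 0.0748 0.0471]  turn [ 0.99  2.18 -0.04]  shift-after-turn [0.004  0.0756 0.0459] | 1.73 [ 1.17 -0.13 -1.02  0.8  -0.63 -0.33] F [-0.7 -1.4 -0.8] w 0.0342 g 0.0
```

>>> move_arm:
  rows: "0 0 0 0.003 0.0375 0.005 0.034;0 0 0 0.003 0.0375 0.005 0.034;1 2.2 0 0 0 0 0.034;0 0 0 0 0 0 0.034"

```text
t: 2.22
eef_pos: [0.4367, 0.1841, 0.2132]
ee_rot: [-3.08, -0.476, -0.1]
force: [0.0, 0.1, 0.4]
width: 0.0338
gripper_force: 0.0
```

```bash
python3 -c "
from h import *
screw(.5,80,100,8)"
```

```text
shift [-0.0222  0.0102  0.065 ]  turn [ 1.08  2.42 -0.17]  shift-after-turn [-0.025   0.0114  0.0638] | 2.23 [ 1.05 -0.21 -1.02  0.73 -0.63 -0.14] F [0.  0.1 0.4] w 0.0338 g 0.0
```

>>> move_arm:
  rows: "0 0 0 -0.011 0.005 0.03 0.034;0 0 0 -0.011 0.005 0.03 0.034;0 0 0 0 0 0 0.034"

```text
t: 2.6
eef_pos: [0.4574, 0.1856, 0.175]
ee_rot: [-3.099, -0.431, -0.096]
force: [-0.3, -1.1, -0.1]
width: 0.0342
gripper_force: 0.0
```

```bash
python3 -c "
from h import *
screw(.5,80,100,8)
screw(.5,80,39,8)"
```

```text
shift [-0.022   0.0107  0.0226]  turn [ 2.06  4.96 -0.09]  shift-after-turn [-0.0239  0.0114  0.0202] | 2.6 [ 0.95 -0.1  -1.02  0.76 -0.52 -0.11] F [-0.3 -1.1 -0.1] w 0.0342 g 0.0
shift [-0.0167  0.0085  0.0834]  turn [ 2.06  4.96 -0.09]  shift-after-turn [-0.0239  0.0114  0.0812] | 2.6 [ 0.95 -0.1  -1.02  0.76 -0.52 -0.11] F [-0.3 -1.1 -0.1] w 0.0342 g 0.0
```

```bash
cat > k.py <<'E'
from h import *
from scipy.optimize import least_squares
import itertools
D=[([1.5441,.35934,.01115,-.00033,-1.22412,-.28807],[.20888,.64141,.23370],[3.14006,-.00013,-.31488]),
([1.17,-.13,-1.02,.8,-.63,-.33],[.4194,.2509,.1966],[-3.08,-.48,-.098]),
([1.05,-.21,-1.02,.73,-.63,-.14],[.4367,.1841,.2132],[-3.08,-.476,-.1])]
s=arm.get_state(); D.append((s["q"],s["eef_pos"],s["ee_rot"]))
RY=lambda a:R.from_euler('y',a); RX=lambda a:R.from_euler('x',a); RZ=lambda a:R.from_euler('z',a)
def ori(q,s4,s6,c=0):
    A=RZ(q[0])*RY(q[1]); B=A*RY(-q[2]); C=B*RX(s4*q[3])*RY(-q[4]); return A,B,C,C*RX(s6*q[5])
def fk(p,q,s4,s6):
    A,B,C,E=ori(q,s4,s6); a1,h,a2,a3,d4,L,d=p
    return RZ(q[0]).apply([a1,d,h])+A.apply([0,0,a2])+B.apply([d4,0,a3])+C.apply([L,0,0])
if __name__=="__main__":
  for s4,s6 in itertools.product((1,-1),(1,-1)):
    T=[ori(q,s4,s6)[3].inv()*R.from_euler('xyz',e) for q,x,e in D]
    err=[np.degrees((T[0].inv()*t).magnitude()).round(1) for t in T]
    f=lambda p:np.concatenate([fk(p,q,s4,s6)-x for q,x,e in D])
    r=least_squares(lambda p:np.r_[f(p),1e-3*(p-[0,.3,.4,0,.4,.25,-.19])],[0,.3,.4,0,.4,.25,-.19])
    print(s4,s6,err,r.x.round(3),abs(f(r.x)).max(), T[0].as_matrix().round(3).tolist())
E
python3 k.py
```

```text
1 1 [np.float64(0.0), np.float64(87.9), np.float64(98.0), np.float64(104.9)] [ 0.431 -0.339  0.381  0.029  0.076 -0.219 -0.195] 0.021143330013972672 [[0.001, -0.0, 1.0], [-0.838, 0.545, 0.001], [-0.545, -0.838, 0.0]]
1 -1 [np.float64(0.0), np.float64(91.8), np.float64(83.9), np.float64(86.8)] [ 0.431 -0.339  0.381  0.029  0.076 -0.219 -0.195] 0.021143330013972672 [[0.001, -0.0, 1.0], [-1.0, 0.0, 0.001], [-0.0, -1.0, -0.0]]
-1 1 [np.float64(0.0), np.float64(4.9), np.float64(17.1), np.float64(20.5)] [ 0.267  0.031  0.514  0.03   0.201  0.235 -0.19 ] 0.013478574441764174 [[0.0, 0.0, 1.0], [-0.839, 0.545, -0.0], [-0.545, -0.839, 0.0]]
-1 -1 [np.float64(0.0), np.float64(0.4), np.float64(0.3), np.float64(0.0)] [ 0.267  0.031  0.514  0.03   0.201  0.235 -0.19 ] 0.013478574441764174 [[0.0, 0.0, 1.0], [-1.0, 0.0, 0.0], [-0.0, -1.0, 0.0]]
```

```bash
cat > log.py <<'E'
from station import arm
import json
s=arm.get_state(); open("log.txt","a").write(json.dumps([list(s["q"]),list(s["eef_pos"]),list(s["ee_rot"])])+"\n")
E
python3 log.py
```

```text
(no output)
```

>>> move_arm:
  rows: "0 0 0 0 0 -0.05 0.034;0 -10 0 0 0 0 0.034;0 0 0 0 0 0 0.034"

```text
t: 2.98
eef_pos: [0.4396, 0.1848, 0.2249]
ee_rot: [-3.101, -0.305, -0.096]
force: [-0.2, 0.9, 0.2]
width: 0.034
gripper_force: 0.0
```

```bash
python3 log.py
```

>>> move_arm:
  rows: "0 0 10 0 0.04 0 0.034;10 0 0 0.04 0 0 0.034;10 0 10 0 0 0 0.034;0 0 0 0 0 0 0.034"

```text
t: 3.48
eef_pos: [0.4661, 0.1306, 0.2291]
ee_rot: [-2.735, -0.244, -0.412]
force: [0.2, -0.4, -0.5]
width: 0.0337
gripper_force: 0.0
```

```bash
python3 log.py
```

>>> move_arm:
  rows: "-10 0 -10 0 0 0 0.034;-10 -10 0 0 0.03 -0.03 0.034;-10 -10 -10 0 0 0 0.034;0 0 0 0 0 0 0.034"

```text
t: 3.98
eef_pos: [0.455, 0.1026, 0.2486]
ee_rot: [3.124, -0.067, -0.14]
force: [0.4, -0.1, -0.5]
width: 0.0339
gripper_force: 0.0
```

```bash
python3 log.py
cat > k2.py <<'E'
from k import *
import json
D=[([1.5441,.35934,.01115,-.00033,-1.22412,-.28807],[.20888,.64141,.23370],[3.14006,-.00013,-.31488])]+[json.loads(l) for l in open("log.txt")]
def fk2(p,q):
    A,B,C,E=ori(q,-1,-1); a1,h,a2,a3,d4,L,d,c5,dy=p
    return RZ(q[0]).apply([a1,d,h])+A.apply([0,0,a2])+B.apply([d4,0,a3])+C.apply([L,dy,c5])
P0=[0,.3,.4,0,.4,.25,-.1,0,0.]
f=lambda p:np.concatenate([fk2(p,q)-x for q,x,e in D])
r=least_squares(lambda p:np.r_[f(p),1e-4*(p-P0)],P0); P=r.x
if __name__=="__main__": print(P.round(4),np.abs(f(P)).max()); print(D[-1]); print([np.round(x[0],2) for x in D])
E
python3 k2.py
```

```text
[-0.      0.1988  0.6016 -0.      0.4636  0.37    0.     -0.     -0.1918] 1.6437107270284024e-06
[[0.6985851228441631, -0.03937943856337627, -0.47135581090368295, 0.06867511407187783, -1.1085803215001762, 0.7016330500358806], [0.45497294050165127, 0.10255655889717238, 0.24862954571808987], [3.123692260504882, -0.0665461351682668, -0.14027781575817855]]
[array([ 1.54,  0.36,  0.01, -0.  , -1.22, -0.29]), array([ 0.95, -0.1 , -1.02,  0.76, -0.52, -0.11]), array([ 1.  , -0.15, -0.77,  0.35, -0.8 ,  0.25]), array([ 0.7 , -0.22, -0.75,  0.04, -0.57,  0.48]), array([ 0.7 , -0.04, -0.47,  0.07, -1.11,  0.7 ])]
```

```bash
cat > ik.py <<'E'
from k2 import *
TE=(ori(D[0][0],-1,-1)[3].inv()*R.from_euler('xyz',D[0][2])); TE=R.from_matrix(TE.as_matrix().round(0))
lo=np.array([-3.07,-1.43,-1.02,-3.03,-3.05,-3.03])+.01; hi=np.array([3.07,2.12,1.25,1.67,0,3.03])-.01
rng=np.random.default_rng(0); S0=[np.array(d[0]) for d in D]+[rng.uniform(lo,hi) for _ in range(12)]
def ik(pos,rot,seeds=None):
    best=None
    for s in (seeds or S0):
        g=lambda q:np.r_[(fk2(P,q)-pos),.3*((ori(q,-1,-1)[3]*TE).inv()*rot).as_rotvec()]
        r=least_squares(g,np.clip(s,lo+1e-3,hi-1e-3),bounds=(lo,hi))
        if best is None or r.cost<best.cost: best=r
        if best.cost<1e-9: break
    return best.x,np.sqrt(2*best.cost)
E
python3 - <<'E'
from ik import *
X=R.from_euler('x',180,degrees=True)
for y in(80,0,-80):
  for tilt in(0,10,15,20,25,30):
    o=[]
    Rt=R.from_euler('z',YAW)*R.from_euler('y',-tilt,degrees=True)
    n=Rs.apply([0,0,1]); zt=Rt.apply([0,0,1])
    W=unslope(np.array([.5,y,48])/1000)  # wing centre
    for th in(5,45,85):
        rot=Rt*X*R.from_euler('z',th,degrees=True); pos=W-zt*.011
        q,e=ik(pos,rot); o.append(f"th{th} e{e*1000:.1f}")
    print(y,tilt,o)
E
```

```text
80 0 ['th5 e0.0', 'th45 e0.0', 'th85 e0.0']
80 10 ['th5 e0.0', 'th45 e0.0', 'th85 e0.0']
80 15 ['th5 e0.0', 'th45 e0.0', 'th85 e0.0']
80 20 ['th5 e11.3', 'th45 e11.3', 'th85 e11.3']
80 25 ['th5 e34.0', 'th45 e34.0', 'th85 e34.0']
80 30 ['th5 e20.5', 'th45 e20.5', 'th85 e27.0']
0 0 ['th5 e0.0', 'th45 e0.0', 'th85 e0.0']
0 10 ['th5 e0.0', 'th45 e0.0', 'th85 e0.0']
0 15 ['th5 e0.0', 'th45 e0.0', 'th85 e0.0']
0 20 ['th5 e14.6', 'th45 e14.6', 'th85 e14.6']
0 25 ['th5 e37.0', 'th45 e37.0', 'th85 e37.0']
0 30 ['th5 e40.5', 'th45 e40.5', 'th85 e40.5']
-80 0 ['th5 e0.0', 'th45 e0.0', 'th85 e0.0']
-80 10 ['th5 e0.0', 'th45 e0.0', 'th85 e0.0']
-80 15 ['th5 e0.0', 'th45 e0.0', 'th85 e0.0']
-80 20 ['th5 e10.4', 'th45 e10.4', 'th85 e10.4']
-80 25 ['th5 e30.5', 'th45 e30.5', 'th85 e30.5']
-80 30 ['th5 e49.0', 'th45 e49.0', 'th85 e49.0']
```

```bash
cat > t.py <<'E'
from ik import *
def tilted(x,y,z,tilt,th,back=0):
    rot=R.from_euler('z',YAW)*R.from_euler('y',-tilt,degrees=True)*R.from_euler('xz',[180,th],degrees=True)
    pos=unslope(np.array([x,y,z])/1000)+rot.apply([0,0,.011-back/1000])
    q,e=ik(pos,rot,[arm.get_state()["q"]]); print("ik err mm",round(e*1000,2),q.round(2)); go(pos,rot)
E
python3 - <<'E'
from t import *
tilted(.5,0,53,15,115)
tilted(.5,0,53,15,5)
tilted(.5,0,53,15,5,60)
tilted(.5,80,53,15,5,60)
E
```

```text
ik err mm 0.0 [ 0.7   0.06 -0.94  0.42 -0.39  2.56]
shift [ 0.0124 -0.0021  0.1563]  turn [  -9.77   10.48 -125.82]  shift-after-turn [ 0.0032 -0.0192  0.1556] | 3.98 [ 0.7  -0.04 -0.47  0.07 -1.11  0.7 ] F [ 0.4 -0.1 -0.5] w 0.0339 g 0.0
ik err mm 0.0 [ 0.7   0.06 -0.94  0.42 -0.39  0.64]
shift [ 0.0124 -0.0021  0.1563]  turn [  2.42  11.39 -16.28]  shift-after-turn [-0.0191  0.0036  0.1556] | 3.98 [ 0.7  -0.04 -0.47  0.07 -1.11  0.7 ] F [ 0.4 -0.1 -0.5] w 0.0339 g 0.0
ik err mm 0.0 [ 0.75 -0.06 -0.85  0.3  -0.6   0.73]
shift [0.0011 0.0021 0.0975]  turn [  2.42  11.39 -16.28]  shift-after-turn [-0.0191  0.0036  0.0956] | 3.98 [ 0.7  -0.04 -0.47  0.07 -1.11  0.7 ] F [ 0.4 -0.1 -0.5] w 0.0339 g 0.0
ik err mm 0.0 [ 0.91 -0.02 -0.83  0.34 -0.61  0.54]
shift [-0.0149 -0.0763  0.095 ]  turn [  2.42  11.39 -16.28]  shift-after-turn [-0.0121 -0.0761  0.0956] | 3.98 [ 0.7  -0.04 -0.47  0.07 -1.11  0.7 ] F [ 0.4 -0.1 -0.5] w 0.0339 g 0.0
```

```bash
sed -i "s/'xz'/'XZ'/" t.py
python3 - <<'E'
from t import *
tilted(.5,0,53,15,115)
tilted(.5,0,53,15,5)
tilted(.5,0,53,15,5,60)
E
```

```text
ik err mm 0.0 [ 0.7   0.06 -0.94  0.42 -0.39 -1.45]
shift [ 0.0124 -0.0021  0.1563]  turn [ 12.69   4.13 103.26]  shift-after-turn [0.0127 0.0148 0.1556] | 3.98 [ 0.7  -0.04 -0.47  0.07 -1.11  0.7 ] F [ 0.4 -0.1 -0.5] w 0.0339 g 0.0
ik err mm 0.0 [ 0.7   0.06 -0.94  0.42 -0.39  0.47]
shift [ 0.0124 -0.0021  0.1563]  turn [ 3.39 11.1  -6.32]  shift-after-turn [-0.0182  0.0068  0.1556] | 3.98 [ 0.7  -0.04 -0.47  0.07 -1.11  0.7 ] F [ 0.4 -0.1 -0.5] w 0.0339 g 0.0
ik err mm 0.0 [ 0.75 -0.06 -0.85  0.3  -0.6   0.56]
shift [0.0011 0.0021 0.0975]  turn [ 3.39 11.1  -6.32]  shift-after-turn [-0.0182  0.0068  0.0956] | 3.98 [ 0.7  -0.04 -0.47  0.07 -1.11  0.7 ] F [ 0.4 -0.1 -0.5] w 0.0339 g 0.0
```

>>> move_arm:
  rows: "1.7 5.6 -3.2 0 0 0 0.03;1.7 5.6 -3.2 0 0 0 0.03;0 0 0 -0.009 0.003 0.048 0.03;0 0 0 -0.009 0.004 0.048 0.03;0 0 0 0 0 0 0.03;0 0 0 0 0 0 0.03"

```text
t: 4.72
eef_pos: [0.4613, 0.0988, 0.1533]
ee_rot: [-3.111, -0.265, -0.029]
force: [-0.4, 1.0, 0.4]
width: 0.0301
gripper_force: 0.0
```

Run:
```python
from t import *
tilted(.5,0,53,15,5,60)
tilted(.5,0,53,15,5)
p,d=arm.grab_frame("wrist"); cv2.imwrite("pics/w1.png",p)
W=cloud("wrist",p,d); S=slope(W)
for y in(-.08,0,.08):
    m=(d>0)&(abs(S[...,1]-y)<.03)&(abs(S[...,0])<.035)&(S[...,2]>.04)&(S[...,2]<.075)
    w=S[m]
    if len(w)>20:
        r=cv2.minAreaRect((w[:,:2]*1000).astype(np.float32)); print(y,len(w),np.round(r[0],1),np.round(r[1],1),round(r[2],1),np.percentile(w[:,2],[5,95]).round(3))
```

```text
ik err mm 0.0 [ 0.75 -0.06 -0.85  0.3  -0.6   0.56]
shift [0.0002 0.0011 0.0019]  turn [-0.43 -0.26  0.02]  shift-after-turn [0.0002 0.0011 0.0019] | 4.72 [ 0.75 -0.07 -0.85  0.3  -0.59  0.56] F [-0.4  1.   0.4] w 0.0301 g 0.0
ik err mm 0.0 [ 0.7   0.06 -0.94  0.42 -0.39  0.47]
shift [-0.0001  0.0015  0.0619]  turn [-0.43 -0.26  0.02]  shift-after-turn [0.0002 0.0011 0.0619] | 4.72 [ 0.75 -0.07 -0.85  0.3  -0.59  0.56] F [-0.4  1.   0.4] w 0.0301 g 0.0
-0.08 2146 [  0.2 -76.6] [14.5 46.9] 77.2 [0.042 0.062]
0 1450 [0.5 0.9] [16.3 46. ] 85.3 [0.044 0.062]
0.08 1343 [ 1.  79.7] [14.7 44.5] 75.6 [0.042 0.062]
```

View pics/w1.png

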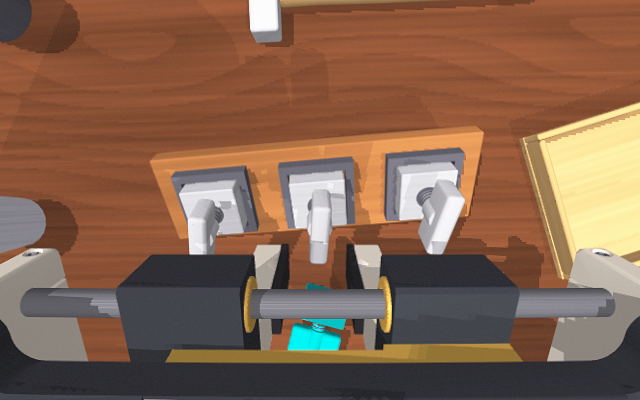

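Wrist view: the middle wing (319,225) lies centred between the finger pads (270 and 365). The neighbours at (203,225) and (440,215) lean about 13°.

>>> move_arm:
  rows: "0 0 0 0 0.0005 0.03 0.03;0 0 0 0 0 0.032 0.03;0 0 0 0 0 0 0.022;0 0 0 0 0 0 0.022;0 0 0 0 0 0 0.022"

```text
t: 5.4
eef_pos: [0.4778, 0.1002, 0.094]
ee_rot: [-3.108, -0.266, -0.03]
force: [0.4, -0.9, -0.2]
width: 0.0219
gripper_force: 0.0
```

Run:
```python
from t import *
tilted(.5,0,53,15,5)
s=arm.get_state(); C=R.from_euler('xyz',s["ee_rot"]); print("tool moment",C.inv().apply(s["moment"]).round(3),"tool force",C.inv().apply(s["force"]).round(2))
```

```text
ik err mm 0.0 [ 0.7   0.06 -0.94  0.42 -0.39  0.47]
shift [-0.0005  0.0015  0.0003]  turn [-0.56 -0.32 -0.03]  shift-after-turn [-0.0005  0.0015  0.0003] | 5.4 [ 0.7   0.06 -0.95  0.42 -0.37  0.47] F [ 0.4 -0.9 -0.2] w 0.0219 g 0.0
tool moment [-0.146 -0.912  0.006] tool force [0.35 0.85 0.29]
```

Create m.py:
```python
from h import *
s=arm.get_state(); C=R.from_euler('xyz',s["ee_rot"]); print("Mtool",C.inv().apply(s["moment"]).round(3),"Ftool",C.inv().apply(s["force"]).round(1),"q6",s["q"][5].round(3),"tool xdir in slope deg",np.degrees(np.arctan2(*(Rs.inv()*C).apply([1,0,0])[[1,0]])).round(1))
```

```text
(no output)
```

>>> move_arm:
  rows: "0 0 10 0 0 0 0.022;0 0 10 0 0 0 0.022;0 0 10 0 0 0 0.022;0 0 8 0 0 0 0.022;0 0 0 0 0 0 0.022"

```text
t: 6.02
eef_pos: [0.4773, 0.0997, 0.0932]
ee_rot: [-2.951, -0.189, -0.706]
force: [0.2, -1.2, 0.3]
width: 0.0222
gripper_force: 0.5
```

```bash
python3 m.py
```

```text
Mtool [-0.84  -0.384 -0.068] Ftool [ 0.9  0.8 -0.3] q6 -0.195 tool xdir in slope deg -44.0
```

>>> move_arm:
  rows: "0 0 5 0 0 0 0.022;0 0 0 0 0 0 0.022"

```text
t: 6.28
eef_pos: [0.4772, 0.0996, 0.0928]
ee_rot: [-2.937, -0.172, -0.79]
force: [-0.2, -1.1, 1.3]
width: 0.0222
gripper_force: 0.8
```

```bash
python3 m.py
```

```text
Mtool [-0.829 -0.304 -0.008] Ftool [ 0.8  0.6 -1.4] q6 -0.281 tool xdir in slope deg -48.9
```

>>> move_arm:
  rows: "0 0 5 0 0 0 0.022;0 0 0 0 0 0 0.022"

```text
t: 6.52
eef_pos: [0.4772, 0.0996, 0.0925]
ee_rot: [-2.923, -0.153, -0.876]
force: [0.9, -0.0, 1.0]
width: 0.0218
gripper_force: 0.8
```

```bash
python3 m.py
```

```text
Mtool [-0.768 -0.199  0.03 ] Ftool [ 0.7 -0.8 -0.7] q6 -0.368 tool xdir in slope deg -53.8
```

>>> move_arm:
  rows: "0 0 5 0 0 0 0.022;0 0 0 0 0 0 0.022"

```text
t: 6.78
eef_pos: [0.4772, 0.0996, 0.0924]
ee_rot: [-2.911, -0.134, -0.962]
force: [0.9, -0.4, 0.9]
width: 0.0217
gripper_force: 0.9
```

```bash
python3 m.py
```

```text
Mtool [-0.68  -0.151 -0.022] Ftool [ 0.9 -0.6 -0.6] q6 -0.455 tool xdir in slope deg -58.7
```

>>> move_arm:
  rows: "0 0 5 0 0 0 0.022;0 0 0 0 0 0 0.022"

```text
t: 7.02
eef_pos: [0.4771, 0.0995, 0.0923]
ee_rot: [-2.901, -0.114, -1.048]
force: [0.5, 0.3, 1.6]
width: 0.0217
gripper_force: 0.9
```

```bash
python3 m.py
```

```text
Mtool [-0.666 -0.144 -0.009] Ftool [ 0.2 -0.9 -1.4] q6 -0.542 tool xdir in slope deg -63.7
```

>>> move_arm:
  rows: "0 0 5 0 0 0 0.022;0 0 0 0 0 0 0.022"

```text
t: 7.28
eef_pos: [0.4771, 0.0995, 0.0922]
ee_rot: [-2.892, -0.092, -1.133]
force: [0.6, -0.0, 1.6]
width: 0.0219
gripper_force: 0.9
```

>>> move_arm:
  rows: "0 0 5 0 0 0 0.022;0 0 0 0 0 0 0.022"

```text
t: 7.52
eef_pos: [0.477, 0.0995, 0.0921]
ee_rot: [-2.885, -0.071, -1.217]
force: [0.1, 0.2, 1.7]
width: 0.0219
gripper_force: 0.9
```

```bash
python3 m.py
```

```text
Mtool [-0.635 -0.123 -0.053] Ftool [-0.1 -0.6 -1.7] q6 -0.716 tool xdir in slope deg -73.4
```

>>> move_arm:
  rows: "0 0 8 0 0 0 0.022;0 0 0 0 0 0 0.022"

```text
t: 7.78
eef_pos: [0.477, 0.0995, 0.0921]
ee_rot: [-2.878, -0.035, -1.352]
force: [0.7, 0.3, 0.3]
width: 0.0222
gripper_force: 0.7
```

>>> move_arm:
  rows: "0 0 8 0 0 0 0.022;0 0 8 0 0 0 0.022;0 0 5 0 0 0 0.022;0 0 0 0 0 0 0.022"

```text
t: 8.28
eef_pos: [0.477, 0.0995, 0.0921]
ee_rot: [-2.883, 0.061, -1.705]
force: [0.9, 0.3, -0.3]
width: 0.0219
gripper_force: 0.8
```

```bash
python3 m.py
```

```text
Mtool [-0.651 -0.016  0.041] Ftool [-0.4 -0.8  0.6] q6 -1.221 tool xdir in slope deg -101.5
```

>>> move_arm:
  rows: "0 0 0 0 0 0 0.03;0 0 0 0 0 0 0.03;0 0 0 0 0 -0.03 0.03;0 0 0 0 0 -0.035 0.03;0 0 0 0 0 0 0.03"

```text
t: 8.9
eef_pos: [0.4609, 0.0991, 0.1574]
ee_rot: [-2.88, 0.066, -1.708]
force: [0.0, 0.0, -0.7]
width: 0.03
gripper_force: 0.0
```

```bash
cat > w.py <<'E'
from h import *
import sys
n=sys.argv[1]; p,d=arm.grab_frame(n); W=cloud(n,p,d); S=slope(W)
for y in(-.08,0,.08):
    w=S[(d>0)&(abs(S[...,1]-y)<.035)&(abs(S[...,0])<.035)&(S[...,2]>.045)&(S[...,2]<.07)]
    t=w[w[:,2]>.056]
    for k in(w,t):
      if len(k)>20:
        r=cv2.minAreaRect((k[:,:2]*1000).astype(np.float32)); print(y,len(k),np.round(r[0],1),np.round(r[1],1),round(r[2],1))
if len(sys.argv)>2: cv2.imwrite(sys.argv[2],p)
E
python3 w.py wrist pics/w2.png; python3 w.py top
```

```text
-0.08 1714 [ -2.5 -79.5] [15.6 46.1] 77.6
-0.08 1595 [ -2.6 -79.6] [11.4 46. ] 77.6
0 1439 [-3.4  0. ] [45.9 16.5] 84.7
0 1179 [-3.7  0. ] [12.2 45.5] 2.2
0.08 692 [ 5.5 77.8] [12.8 29.4] 75.3
0.08 605 [ 5.5 77.9] [12.8 29.3] 75.3
-0.08 148 [  1.1 -79.7] [14.8 45.2] 82.5
-0.08 113 [  1.  -79.8] [12.1 45.4] 76.4
0.08 137 [ 0.6 79.4] [15.4 46.7] 82.9
0.08 113 [ 0.2 79.8] [11.8 46.2] 76.2
```

```bash
cat >> t.py <<'E'
TC=np.array([.5063,-.2059,0]); TY=np.radians(16.2)
def tray(yt,h,th,tilt=-15,g=50): # h: nut underside height above table mm, grip height g on nut
    u=R.from_euler('z',TY); G=TC+u.apply([0,yt/1000,0])+[0,0,(h+g)/1000]
    rot=u*R.from_euler('y',-tilt,degrees=True)*R.from_euler('XZ',[180,th],degrees=True)
    pos=G+rot.apply([0,0,.011]); q,e=ik(pos,rot,[arm.get_state()["q"]]); print("ik err mm",round(e*1000,2),q.round(2)); go(pos,rot)
E
python3 - <<'E'
from t import *
tilted(.7,0,50,15,-2,60)
tilted(.7,0,50,15,-2)
tilted(.7,0,120,15,-2)
tray(-45,70,-2); tray(-45,8,-2); tray(45,8,-2)
E
```

```text
ik err mm 0.0 [ 0.75 -0.05 -0.85  0.3  -0.59  0.68]
shift [ 0.     -0.0019  0.0068]  turn [  -0.59    0.24 -103.97]  shift-after-turn [0.0019 0.0004 0.0068] | 9.0 [ 0.75 -0.07 -0.85  0.29 -0.6  -1.13] F [-0.2 -0.1  0.5] w 0.03 g 0.0
ik err mm 0.0 [ 0.7   0.07 -0.94  0.43 -0.38  0.59]
shift [ 0.0006 -0.0018  0.0668]  turn [  -0.59    0.24 -103.97]  shift-after-turn [0.0019 0.0004 0.0668] | 9.0 [ 0.75 -0.07 -0.85  0.29 -0.6  -1.13] F [-0.2 -0.1  0.5] w 0.03 g 0.0
ik err mm 0.0 [ 0.79 -0.09 -0.89  0.31 -0.61  0.64]
shift [ 0.0037  0.0158 -0.0009]  turn [  -0.59    0.24 -103.97]  shift-after-turn [-0.0162 -0.0002 -0.0009] | 9.0 [ 0.75 -0.07 -0.85  0.29 -0.6  -1.13] F [-0.2 -0.1  0.5] w 0.03 g 0.0
ik err mm 0.0 [-0.05  0.43 -0.26  0.09 -1.13  1.89]
shift [ 0.339  -0.0939  0.0502]  turn [ -27.86  -22.7  -113.86]  shift-after-turn [-0.042   0.3485  0.0553] | 9.0 [ 0.75 -0.07 -0.85  0.29 -0.6  -1.13] F [-0.2 -0.1  0.5] w 0.03 g 0.0
ik err mm 0.0 [-0.05  0.5  -0.32  0.1  -1.01  1.88]
shift [ 0.3429 -0.0781  0.11  ]  turn [ -27.86  -22.7  -113.86]  shift-after-turn [-0.026   0.349   0.1151] | 9.0 [ 0.75 -0.07 -0.85  0.29 -0.6  -1.13] F [-0.2 -0.1  0.5] w 0.03 g 0.0
ik err mm 0.0 [ 0.1   0.43 -0.41  0.06 -0.98  1.75]
shift [ 0.2609 -0.0412  0.1056]  turn [ -27.86  -22.7  -113.86]  shift-after-turn [-0.0229  0.2591  0.1151] | 9.0 [ 0.75 -0.07 -0.85  0.29 -0.6  -1.13] F [-0.2 -0.1  0.5] w 0.03 g 0.0
```

>>> move_arm:
  rows: "0 0 -10.4 0 0 0 0.056;0 0 -10.4 0 0 0 0.056;0 0 -10.4 0 0 0 0.056;0 0 -10.4 0 0 0 0.056;0 0 -10.4 0 0 0 0.056;0 0 -10.4 0 0 0 0.056;0 0 -10.4 0 0 0 0.056;0 0 -10.4 0 0 0 0.056"
  squeeze: 35

```text
t: 10.0
eef_pos: [0.4595, 0.0972, 0.1535]
ee_rot: [-3.051, -0.248, -0.271]
force: [0.1, 0.3, -0.2]
width: 0.0558
gripper_force: 0.0
```

>>> move_arm:
  rows: "0 0 -10.4 0 0 0 0.056;0 0 -10.4 0 0 0 0.056;0 0 0 0 0 0 0.056;0 0 0 0 0 0 0.056"

```text
t: 10.5
eef_pos: [0.4598, 0.0975, 0.1542]
ee_rot: [3.14, -0.265, 0.093]
force: [0.1, 0.4, -0.1]
width: 0.0558
gripper_force: 0.0
```

```bash
python3 -c "
from t import *
tilted(.7,0,50,15,-2)"; python3 w.py wrist; python3 w.py top
```

```text
ik err mm 0.0 [ 0.7   0.07 -0.94  0.43 -0.38  0.59]
shift [0.0022 0.0004 0.066 ]  turn [-0.38 -0.16 -0.24]  shift-after-turn [ 0.0024 -0.      0.066 ] | 10.5 [ 0.75 -0.07 -0.85  0.29 -0.6   0.68] F [ 0.1  0.4 -0.1] w 0.0558 g 0.0
-0.08 1729 [  0.2 -77.3] [14.1 45.8] 76.9
-0.08 1075 [ -0.  -78.2] [12.3 45.7] 77.1
0 1909 [-0.1  1.3] [14.6 46.1] 2.2
0 1214 [-1.2  1.5] [12.4 45.5] 2.2
0.08 1490 [ 0.1 79.5] [14.6 45.3] 76.2
0.08 1085 [ 0.4 80.7] [12.6 45.3] 75.5
-0.08 42 [  3.1 -76.7] [10.6 42.9] 67.9
-0.08 26 [  2.9 -76.5] [ 7.8 43. ] 72.0
0 48 [2.8 0.6] [10.9 44.7] 1.5
0 22 [-0.9  0.8] [ 3.5 44.2] 1.5
0.08 43 [10.1 80. ] [10.5 29.4] 63.3
0.08 28 [10.  79.8] [10.1 29.4] 63.3
```

>>> move_arm:
  rows: "0 0 0 0.002 0 0.03 0.056;0 0 0 0 0 0.035 0.056;0 0 0 0 0 0 0.056;0 0 0 0 0 0 0.03;0 0 0 0 0 0 0.03;0 0 0 0 0 0 0.03;0 0 0 0 0 0 0.03"

```text
t: 11.48
eef_pos: [0.4793, 0.0999, 0.0937]
ee_rot: [3.141, -0.267, 0.097]
force: [-4.8, -0.7, 7.8]
width: 0.0456
gripper_force: 35.0
```

```bash
python3 -c "
from t import *
tilted(.7,0,50,15,-2)"; python3 m.py
```

```text
ik err mm 0.0 [ 0.7   0.07 -0.94  0.43 -0.38  0.59]
shift [-0.001   0.0011  0.0025]  turn [-0.48 -0.32 -0.02]  shift-after-turn [-0.001   0.0011  0.0026] | 11.47 [ 0.7   0.06 -0.94  0.42 -0.38  0.6 ] F [-4.8 -0.7  7.8] w 0.0456 g 35.0
Mtool [ 0.002 -1.878 -0.01 ] Ftool [-2.6  0.2 -8.8] q6 0.595 tool xdir in slope deg 2.0
```

>>> move_arm:
  rows: "0 0 0 -0.002 0 -0.008 0.03;0 0 0 -0.0039 0 -0.0145 0.03;0 0 0 -0.0039 0 -0.0145 0.03;0 0 0 -0.0039 0 -0.0145 0.03;0 0 0 -0.003 0 -0.0145 0.03;0 0 0 0 0 -0.015 0.03;0 0 0 0 0 0 0.03"

```text
t: 12.35
eef_pos: [0.4415, 0.0965, 0.1674]
ee_rot: [-3.141, -0.267, 0.097]
force: [-0.8, 0.6, -2.3]
width: 0.046
gripper_force: 35.0
```

```bash
python3 m.py; python3 -c "
from t import *
tray(-45,70,-2)
p,d=arm.grab_frame('wrist'); a=p
p,d=arm.grab_frame('scene'); cv2.imwrite('pics/l.png',np.vstack([a[:,:],cv2.resize(p[130:270,200:420],(640,400))])[:,:])
i=cv2.imread('pics/l.png'); cv2.imwrite('pics/l.png',cv2.resize(i,(480,600)))"
```

```text
Mtool [-0.01  -1.167 -0.019] Ftool [-1.3 -0.7  2. ] q6 0.664 tool xdir in slope deg 2.0
ik err mm 0.0 [-0.05  0.43 -0.26  0.09 -1.13  1.89]
shift [0.024  0.3521 0.0667]  turn [  0.54 -30.23 -12.73]  shift-after-turn [-0.0215  0.353   0.0625] | 12.35 [ 0.79 -0.13 -0.86  0.28 -0.65  0.66] F [-0.8  0.6 -2.3] w 0.046 g 35.0
```

View pics/l.png

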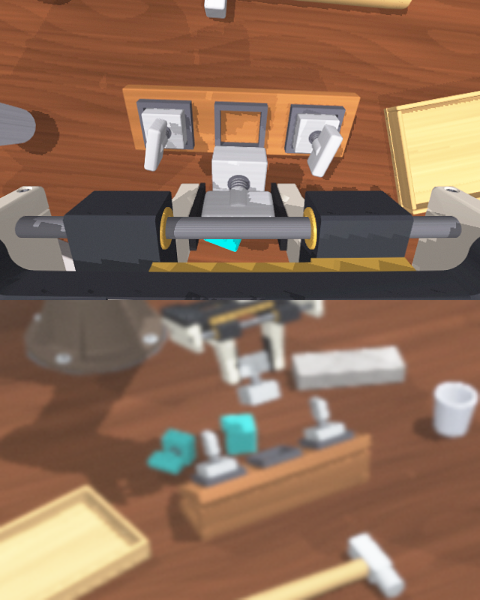

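The lift worked: the middle nut hangs in the fingers (240,165), its pocket is empty (242,120), and both neighbours are still in place.

>>> move_arm:
  rows: "0 0 0 0 0 -0.025 0.03;0 0 0 0 0.01 -0.025 0.03;0 0 0 0.004 0.03 0 0.03;0 0 0 0.004 0.04 0 0.03;0 0 0 0.004 0.045 0 0.03;0 0 0 0.004 0.045 0 0.03;0 0 0 0.004 0.045 0 0.03;0 0 0 0.004 0.045 0 0.03"

```text
t: 13.45
eef_pos: [0.4763, -0.1633, 0.2203]
ee_rot: [3.14, -0.264, 0.096]
force: [0.9, 1.0, -3.0]
width: 0.0461
gripper_force: 35.0
```

>>> move_arm:
  rows: "0 0 0 0 0.045 0 0.03;0 0 0 0 0.03 0 0.03;0 -7.5 -3.2 0 0 0 0.03;0 -7.5 -3.2 0 0 0 0.03;0 -7.5 -3.2 0 0 0 0.03;0 -7.5 -3.2 0 0 0 0.03;0 0 0 0 0 0 0.03"

```text
t: 14.32
eef_pos: [0.4848, -0.2358, 0.2184]
ee_rot: [3.141, 0.266, 0.319]
force: [-0.9, 0.5, -4.3]
width: 0.0456
gripper_force: 35.0
```

```bash
python3 -c "
from t import *
tray(-45,70,-2)
tray(-45,7,-2)"
```

```text
ik err mm 0.0 [-0.05  0.43 -0.26  0.09 -1.13  1.89]
shift [0.0531 0.0232 0.0985]  turn [ 0.55  0.26 -0.02]  shift-after-turn [0.0526 0.0242 0.0985] | 14.32 [-0.02  0.28 -0.21  0.09 -1.33  1.88] F [-0.9  0.5 -4.3] w 0.0456 g 35.0
ik err mm 0.0 [-0.05  0.5  -0.32  0.1  -1.01  1.88]
shift [0.0696 0.0232 0.1593]  turn [ 0.55  0.26 -0.02]  shift-after-turn [0.0689 0.0247 0.1594] | 14.32 [-0.02  0.28 -0.21  0.09 -1.33  1.88] F [-0.9  0.5 -4.3] w 0.0456 g 35.0
```

>>> move_arm:
  rows: "0.5 0.3 0 0 0 0 0.03;0 0 0 0.026 0.012 0.045 0.03;0 0 0 0.026 0.012 0.045 0.03;0 0 0 0.003 0 0.0095 0.03;0 0 0 0 0 0 0.03"

```text
t: 14.95
eef_pos: [0.5173, -0.2501, 0.1118]
ee_rot: [-3.135, 0.255, 0.316]
force: [0.2, 0.3, -1.4]
width: 0.0457
gripper_force: 35.0
```

```bash
python3 -c "
from t import *
tray(-45,7,-2)
p,d=arm.grab_frame('scene'); W=cloud('scene',p,d); 
cv2.imwrite('pics/t1.png',cv2.resize(p[130:290,150:310],(640,640))[:600])"
```

```text
ik err mm 0.0 [-0.05  0.5  -0.32  0.1  -1.01  1.88]
shift [ 0.0155 -0.0001  0.0635]  turn [ 0.13 -0.36 -0.16]  shift-after-turn [0.0159 0.0001 0.0634] | 14.95 [-0.05  0.42 -0.26  0.09 -1.13  1.89] F [ 0.2  0.3 -1.4] w 0.0457 g 35.0
```

View pics/t1.png

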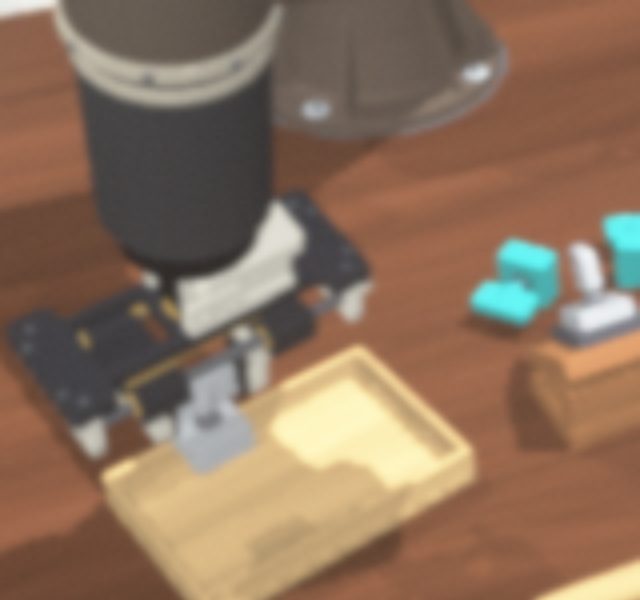

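The nut hangs upright over the tray at (215,430). Lowering it.

>>> move_arm:
  rows: "0 0 0 0.0045 0 0.0165 0.03;0 0 0 0.0045 0 0.0165 0.03;0 0 0 0.0039 0 0.0145 0.03;0 0 0 0.0013 0 0.0048 0.03;0 0 0 0 0 0 0.03"

```text
t: 15.62
eef_pos: [0.5181, -0.2493, 0.0565]
ee_rot: [-3.135, 0.256, 0.317]
force: [0.5, -0.2, -2.7]
width: 0.0454
gripper_force: 35.0
```

>>> move_arm:
  rows: "0 0 0 0.0008 0 0.003 0.03;0 0 0 0.0008 0 0.003 0.03;0 0 0 0 0 0 0.03"

```text
t: 16.0
eef_pos: [0.5182, -0.2492, 0.0508]
ee_rot: [-3.135, 0.255, 0.317]
force: [-0.3, 0.2, -3.3]
width: 0.0455
gripper_force: 35.0
```

```bash
python3 -c "
from t import *
tray(-45,6,-2)"
```

```text
ik err mm 0.0 [-0.05  0.5  -0.32  0.1  -1.    1.88]
shift [-0.0008  0.      0.0058]  turn [ 0.13 -0.36 -0.12]  shift-after-turn [-0.0007  0.0001  0.0058] | 16.0 [-0.05  0.49 -0.31  0.1  -1.01  1.87] F [-0.3  0.2 -3.3] w 0.0455 g 35.0
```

>>> move_arm:
  rows: "0 0 0 0.0006 0 0.0022 0.03;0 0 0 0 0 0 0.03"

```text
t: 16.25
eef_pos: [0.5182, -0.2492, 0.0485]
ee_rot: [-3.135, 0.256, 0.317]
force: [-0.4, -0.1, -3.3]
width: 0.0454
gripper_force: 35.0
```

>>> move_arm:
  rows: "0 0 0 0.0003 0 0.0012 0.03;0 0 0 0 0 0 0.03"

```text
t: 16.5
eef_pos: [0.5185, -0.2492, 0.0476]
ee_rot: [-3.135, 0.255, 0.317]
force: [-1.0, 0.3, 0.1]
width: 0.0457
gripper_force: 35.0
```

>>> move_arm:
  rows: "0 0 0 0.0003 0 0.0012 0.03;0 0 0 0 0 0 0.03"

```text
t: 16.75
eef_pos: [0.5185, -0.2493, 0.0475]
ee_rot: [-3.136, 0.255, 0.317]
force: [-1.6, 2.0, 9.6]
width: 0.0456
gripper_force: 35.0
```

>>> move_arm:
  rows: "0 0 0 0 0 0 0.048;0 0 0 0 0 0 0.056;0 0 0 0 0 0 0.058;0 0 0 0 0 0 0.058"

```text
t: 17.25
eef_pos: [0.5183, -0.2492, 0.046]
ee_rot: [-3.135, 0.255, 0.317]
force: [0.1, -0.1, -0.1]
width: 0.0576
gripper_force: 0.0
```

>>> move_arm:
  rows: "0 0 0 -0.001 0 -0.01 0.058;0 0 0 0 0 -0.04 0.058;0 0 0 0 0 -0.055 0.058;0 0 0 0 0 -0.055 0.058;0 0 0 0 0 0 0.058"

```text
t: 17.88
eef_pos: [0.5594, -0.2382, 0.2066]
ee_rot: [-3.14, 0.247, 0.317]
force: [-0.7, 0.4, -1.9]
width: 0.0584
gripper_force: 0.0
```

```bash
cat > tr.py <<'E'
from t import *
p,d=arm.grab_frame('top'); W=cloud('top',p,d); T=R.from_euler('z',TY).inv().apply((W-TC).reshape(-1,3)).reshape(W.shape)
g=(cv2.cvtColor(p,cv2.COLOR_BGR2HSV)[...,1]<70)&(d>0)&(abs(T[...,0])<.064)&(abs(T[...,1])<.094)
for lo_,hi_ in((.022,.034),(.055,.075)):
    m=g&(T[...,2]>lo_)&(T[...,2]<hi_); k,l,st,ce=cv2.connectedComponentsWithStats(m.astype(np.uint8))
    for i in range(1,k):
        if st[i,4]>15:
            Q=T[l==i]; r=cv2.minAreaRect((Q[:,:2]*1000).astype(np.float32)); print(lo_,st[i,4],np.round(r[0],1),np.round(r[1],1),round(r[2],1),"z",np.percentile(Q[:,2],[5,50,95]).round(4))
E
python3 tr.py; python3 -c "
from t import *
tilted(.7,-80,53,15,13,60)"
```

```text
ik err mm 0.0 [ 0.56 -0.07 -0.84  0.23 -0.59  0.67]
shift [ 0.0067 -0.271   0.0534]  turn [ 3.01 29.28 27.45]  shift-after-turn [-0.1422 -0.2348  0.0311] | 17.93 [-0.03  0.39 -0.07  0.08 -1.35  1.89] F [-0.8  0.6 -2.1] w 0.0586 g 0.0
```

>>> move_arm:
  rows: "0.8 7.3 6.9 0 0 0 0.03;0.7 7.3 6.9 0 0 0 0.03;0.8 7.3 6.9 0 0 0 0.03;0.7 7.3 6.8 0 0 0 0.03;0 0 0 -0.028 -0.047 0 0.03;0 0 0 -0.028 -0.047 0 0.03;0 0 0 -0.028 -0.047 0 0.03;0 0 0 -0.028 -0.047 0 0.03"

```text
t: 18.92
eef_pos: [0.4776, -0.0329, 0.1836]
ee_rot: [-3.083, -0.248, -0.175]
force: [1.6, 0.2, 1.3]
width: 0.0298
gripper_force: 0.0
```

```bash
python3 tr.py; python3 -c "
from t import *
tilted(.7,-80,53,15,13,60)"
```

```text
0.022 206 [ -1.  -44.1] [39.8 39.7] 89.8 z [0.0257 0.0283 0.0309]
0.055 128 [ -0.8 -44.4] [15.2 45.8] 7.9 z [0.0567 0.0665 0.0692]
ik err mm 0.0 [ 0.56 -0.07 -0.84  0.23 -0.59  0.67]
shift [-0.0239 -0.0431  0.0291]  turn [ 0.04  0.43 -0.02]  shift-after-turn [-0.0241 -0.043   0.0289] | 18.98 [ 0.43 -0.09 -0.73  0.14 -0.69  0.88] F [-4.8  1.1 -2.4] w 0.0303 g 0.0
```

>>> move_arm:
  rows: "0 0 0 -0.024 -0.043 0 0.03;0 0 0 0 0 0.027 0.03;0 0 0 0 0 0 0.03;0 0 0 0 0 0 0.03"

```text
t: 19.48
eef_pos: [0.4697, 0.0125, 0.1549]
ee_rot: [-3.084, -0.248, -0.175]
force: [-0.0, -0.7, 0.6]
width: 0.0299
gripper_force: 0.0
```

```bash
python3 w.py wrist; python3 -c "
from t import *
tilted(.7,-80,53,15,13)"
```

```text
-0.08 1315 [  0.4 -79.4] [16.7 45.9] 84.8
-0.08 1056 [  0.2 -79.3] [11.9 46. ] 77.6
0.08 1133 [ 5.3 77.9] [14.1 35.6] 83.9
0.08 532 [11.1 77.3] [12.5 23.7] 77.1
ik err mm 0.0 [ 0.52  0.05 -0.92  0.31 -0.38  0.6 ]
shift [-0.0043 -0.0047  0.0629]  turn [ 0.12  0.36 -0.16]  shift-after-turn [-0.0047 -0.0046  0.0629] | 19.52 [ 0.54 -0.07 -0.81  0.21 -0.61  0.71] F [-0.   0.1 -0.3] w 0.0298 g 0.0
```

>>> move_arm:
  rows: "0 0 0 -0.0045 -0.0045 0 0.03;0 0 0 0 0 0.03 0.03;0 0 0 0 0 0.032 0.03;0 0 0 0 0 0 0.022;0 0 0 0 0 0 0.022;0 0 0 0 0 0 0.022"

```text
t: 20.27
eef_pos: [0.4825, 0.0196, 0.0954]
ee_rot: [-3.081, -0.25, -0.175]
force: [0.2, -0.5, 0.7]
width: 0.022
gripper_force: 0.0
```

```bash
python3 m.py; python3 -c "
from t import *
tilted(.7,-80,53,15,13)"
```

```text
Mtool [-0.23  -0.818 -0.009] Ftool [ 0.4  0.4 -0.6] q6 0.616 tool xdir in slope deg -13.6
ik err mm 0.0 [ 0.52  0.05 -0.92  0.31 -0.38  0.6 ]
shift [-0.0003  0.0009  0.0017]  turn [ 0.02  0.26 -0.1 ]  shift-after-turn [-0.0004  0.0009  0.0017] | 20.27 [ 0.53  0.05 -0.91  0.3  -0.4   0.62] F [ 0.2 -0.5  0.7] w 0.022 g 0.0
```

>>> move_arm:
  rows: "0 0 10 0 0 0 0.022;0 0 10 0 0 0 0.022;0 0 8 0 0 0 0.022;0 0 0 0 0 0 0.022"

```text
t: 20.78
eef_pos: [0.4822, 0.0194, 0.095]
ee_rot: [-2.971, -0.192, -0.672]
force: [-0.1, -0.5, 0.0]
width: 0.0217
gripper_force: 0.5
```

>>> move_arm:
  rows: "0 0 4 0 0 0 0.022;0 0 0 0 0 0 0.022"

```text
t: 21.02
eef_pos: [0.4821, 0.0194, 0.0946]
ee_rot: [-2.959, -0.18, -0.739]
force: [-0.2, -0.7, 2.1]
width: 0.0221
gripper_force: 0.9
```

```bash
python3 m.py
```

```text
Mtool [-0.867 -0.325 -0.003] Ftool [ 0.7  0.3 -2.1] q6 0.06 tool xdir in slope deg -45.9
```

Now small steps, watching the pad force.

>>> move_arm:
  rows: "0 0 4 0 0 0 0.022;0 0 0 0 0 0 0.022"

```text
t: 21.28
eef_pos: [0.482, 0.0193, 0.0943]
ee_rot: [-2.947, -0.167, -0.809]
force: [-0.7, -0.1, 1.5]
width: 0.0218
gripper_force: 1.0
```

>>> move_arm:
  rows: "0 0 4 0 0 0 0.022;0 0 0 0 0 0 0.022"

```text
t: 21.52
eef_pos: [0.482, 0.0193, 0.0941]
ee_rot: [-2.936, -0.153, -0.878]
force: [0.0, -1.1, 1.4]
width: 0.022
gripper_force: 1.0
```

```bash
python3 m.py
```

```text
Mtool [-0.843 -0.184 -0.048] Ftool [ 1.   0.4 -1.3] q6 -0.08 tool xdir in slope deg -53.9
```

>>> move_arm:
  rows: "0 0 4 0 0 0 0.022;0 0 0 0 0 0 0.022"

```text
t: 21.78
eef_pos: [0.482, 0.0193, 0.094]
ee_rot: [-2.926, -0.138, -0.947]
force: [-1.0, -1.1, 2.6]
width: 0.022
gripper_force: 1.6
```

>>> move_arm:
  rows: "0 0 3 0 0 0 0.022;0 0 0 0 0 0 0.022"

```text
t: 22.02
eef_pos: [0.482, 0.0194, 0.0941]
ee_rot: [-2.919, -0.127, -0.998]
force: [-0.6, -1.2, 3.4]
width: 0.0223
gripper_force: 7.3
```

>>> move_arm:
  rows: "0 0 3 0 0 0 0.022;0 0 0 0 0 0 0.022"

```text
t: 22.28
eef_pos: [0.4822, 0.0194, 0.0943]
ee_rot: [-2.913, -0.116, -1.05]
force: [-1.4, -1.0, 7.6]
width: 0.0221
gripper_force: 13.6
```

```bash
python3 m.py
```

```text
Mtool [-1.008 -0.281 -0.467] Ftool [ 1.  -0.  -7.7] q6 -0.254 tool xdir in slope deg -63.7
```

This is the hard stop (pad force 1 → 13.6 N, moment 0.47 N m): the right screw binds. Back off inside the play, open and leave it.

>>> move_arm:
  rows: "0 0 -6 0 0 0 0.03;0 0 -4 0 0 0 0.03;0 0 0 0 0 0 0.03;0 0 0 0 0 -0.03 0.03;0 0 0 0 0 -0.04 0.03;0 0 0 0 0 -0.03 0.03;0 0 0 0 0 0 0.03"

```text
t: 23.15
eef_pos: [0.4576, 0.0185, 0.1931]
ee_rot: [-2.931, -0.153, -0.882]
force: [0.9, 0.6, -0.3]
width: 0.03
gripper_force: 0.0
```

```bash
python3 w.py wrist; python3 -c "
from t import *
tilted(.5,80,53,15,13,60)"
```

```text
-0.08 990 [ -3.  -79.8] [16.5 46.3] 45.8
-0.08 812 [ -3.1 -79.9] [12.  46.3] 52.6
ik err mm 0.0 [ 0.91 -0.02 -0.83  0.34 -0.61  0.22]
shift [-0.1276 -0.0949  0.0414]  turn [  0.07   0.26 -40.1 ]  shift-after-turn [-0.0367 -0.1548  0.0412] | 23.2 [ 0.58 -0.14 -0.77  0.19 -0.72 -0.  ] F [ 0.4  0.4 -0. ] w 0.0303 g 0.0
```

Wing 2 now stands at 37° (0.65 rad), still in its pocket. On to the left screw.

>>> move_arm:
  rows: "0 0 -10 0 0 0 0.03;0 0 -10 0 0 0 0.03;0 0 -10 0 0 0 0.03;0 0 -10 0 0 0 0.03;0 0 0 -0.012 -0.051 0 0.03;0 0 0 -0.012 -0.052 0 0.03;0 0 0 -0.012 -0.052 0 0.03;0 0 0 0 0 0.02 0.03"

```text
t: 24.2
eef_pos: [0.4524, 0.1809, 0.1711]
ee_rot: [-3.082, -0.249, -0.17]
force: [-0.3, 0.7, -0.1]
width: 0.0298
gripper_force: 0.0
```

>>> move_arm:
  rows: "0 0 0 0 0 0.018 0.03;0 0 0 0 0 0 0.03;0 0 0 0 0 0 0.03"

```text
t: 24.58
eef_pos: [0.4566, 0.1769, 0.1537]
ee_rot: [-3.084, -0.248, -0.175]
force: [1.0, 0.1, -0.4]
width: 0.0297
gripper_force: 0.0
```

```bash
python3 w.py wrist; python3 -c "
from t import *
tilted(.7,80,53,15,13)"
```

```text
-0.08 2612 [ -0.2 -77. ] [16.2 46.1] 53.3
-0.08 1496 [ -1.  -77.9] [13.8 45.9] 53.3
0.08 1353 [ 0.3 80.6] [16.7 45.3] 74.3
0.08 1086 [ 0.3 80.7] [12.  45.3] 76.1
ik err mm 0.0 [ 0.85  0.1  -0.92  0.48 -0.41  0.13]
shift [ 0.0001 -0.0005  0.0626]  turn [ 0.1   0.36 -0.1 ]  shift-after-turn [-0.0003 -0.0004  0.0626] | 24.62 [ 0.91 -0.02 -0.81  0.33 -0.63  0.24] F [-0.2  0.1  0.6] w 0.0298 g 0.0
```

>>> move_arm:
  rows: "0 0 0 0 -0.0005 0.03 0.03;0 0 0 0 0 0.032 0.03;0 0 0 0 0 0 0.022;0 0 0 0 0 0 0.022;0 0 0 0 0 0 0.022"

```text
t: 25.25
eef_pos: [0.4728, 0.1793, 0.0955]
ee_rot: [-3.081, -0.25, -0.175]
force: [0.1, -0.2, 0.0]
width: 0.0222
gripper_force: 0.0
```

```bash
python3 m.py; python3 -c "
from t import *
tilted(.7,80,53,15,13)"
```

```text
Mtool [-0.216 -0.88   0.059] Ftool [ 0.1  0.1 -0. ] q6 0.151 tool xdir in slope deg -13.6
ik err mm 0.0 [ 0.85  0.1  -0.92  0.48 -0.41  0.13]
shift [-0.0004  0.0009  0.0018]  turn [-0.03  0.28 -0.1 ]  shift-after-turn [-0.0004  0.0009  0.0018] | 25.25 [ 0.86  0.1  -0.9   0.45 -0.43  0.15] F [ 0.1 -0.2  0. ] w 0.0222 g 0.0
```

>>> move_arm:
  rows: "0 0 10 0 0 0 0.022;0 0 10 0 0 0 0.022;0 0 10 0 0 0 0.022;0 0 5 0 0 0 0.022;0 0 0 0 0 0 0.022"

```text
t: 25.88
eef_pos: [0.4725, 0.1788, 0.0949]
ee_rot: [-2.949, -0.17, -0.794]
force: [-1.0, -1.0, 0.4]
width: 0.0219
gripper_force: 0.7
```

>>> move_arm:
  rows: "0 0 5 0 0 0 0.022;0 0 0 0 0 0 0.022"

```text
t: 26.12
eef_pos: [0.4724, 0.1788, 0.0946]
ee_rot: [-2.935, -0.153, -0.879]
force: [-0.4, -0.7, 1.8]
width: 0.0221
gripper_force: 0.9
```

```bash
python3 m.py
```

```text
Mtool [-0.91  -0.265 -0.053] Ftool [ 0.6  0.4 -1.9] q6 -0.546 tool xdir in slope deg -54.0
```

>>> move_arm:
  rows: "0 0 4 0 0 0 0.022;0 0 0 0 0 0 0.022"

```text
t: 26.38
eef_pos: [0.4724, 0.1787, 0.0943]
ee_rot: [-2.926, -0.138, -0.947]
force: [-0.1, -1.4, 1.4]
width: 0.0219
gripper_force: 1.0
```

>>> move_arm:
  rows: "0 0 3 0 0 0 0.022;0 0 0 0 0 0 0.022"

```text
t: 26.62
eef_pos: [0.4724, 0.1787, 0.0941]
ee_rot: [-2.919, -0.127, -0.999]
force: [-0.4, -1.4, 0.9]
width: 0.0219
gripper_force: 1.1
```

>>> move_arm:
  rows: "0 0 4 0 0 0 0.022;0 0 0 0 0 0 0.022"

```text
t: 26.88
eef_pos: [0.4723, 0.1786, 0.094]
ee_rot: [-2.911, -0.111, -1.068]
force: [-0.7, -0.1, 1.9]
width: 0.0217
gripper_force: 1.0
```

>>> move_arm:
  rows: "0 0 4 0 0 0 0.022;0 0 0 0 0 0 0.022"

```text
t: 27.12
eef_pos: [0.4723, 0.1786, 0.0939]
ee_rot: [-2.905, -0.095, -1.136]
force: [-0.2, -0.5, 1.3]
width: 0.0221
gripper_force: 1.0
```

Past the stop angle at a constant 1 N: this one turns freely. I take it on to about 104°.

>>> move_arm:
  rows: "0 0 8 0 0 0 0.022;0 0 0 0 0 0 0.022;0 0 8 0 0 0 0.022;0 0 8 0 0 0 0.022;0 0 8 0 0 0 0.022;0 0 3 0 0 0 0.022;0 0 0 0 0 0 0.022"

```text
t: 28.0
eef_pos: [0.4721, 0.1784, 0.0938]
ee_rot: [-2.893, 0.056, -1.727]
force: [-0.6, -1.3, 0.7]
width: 0.0222
gripper_force: 1.1
```

>>> move_arm:
  rows: "0 0 0 0 0 0 0.03;0 0 0 0 0 0 0.03;0 0 0 0 0 -0.03 0.03;0 0 0 0 0 -0.035 0.03;0 0 0 0 0 0 0.03"

```text
t: 28.62
eef_pos: [0.4568, 0.1793, 0.1596]
ee_rot: [-2.89, 0.062, -1.729]
force: [0.1, 1.6, 0.0]
width: 0.0297
gripper_force: 0.0
```

```bash
python3 w.py wrist; python3 -c "
from t import *
tilted(.7,80,50,15,-2)"
```

```text
0.08 1423 [-3.3 80. ] [45.7 16.4] 84.8
0.08 1157 [-3.5 80. ] [12.1 45.7] 0.4
ik err mm 0.0 [ 0.85  0.1  -0.92  0.48 -0.4   0.39]
shift [ 0.0012 -0.0004  0.0694]  turn [   0.11    0.32 -105.04]  shift-after-turn [-0.0002  0.001   0.0694] | 28.68 [ 0.91 -0.02 -0.81  0.32 -0.64 -1.33] F [ 0.3  1.  -0.1] w 0.0295 g 0.0
```

>>> move_arm:
  rows: "0 0 -10.4 0 0 0 0.056;0 0 -10.4 0 0 0 0.056;0 0 -10.4 0 0 0 0.056;0 0 -10.4 0 0 0 0.056;0 0 -10.4 0 0 0 0.056;0 0 -10.4 0 0 0 0.056;0 0 -10.4 0 0 0 0.056;0 0 -10.4 0 0 0 0.056"

```text
t: 29.68
eef_pos: [0.4557, 0.1771, 0.1557]
ee_rot: [-3.057, -0.24, -0.29]
force: [0.4, -0.1, 0.7]
width: 0.056
gripper_force: 0.0
```

>>> move_arm:
  rows: "0 0 -10.2 0 0 0 0.056;0 0 -10 0 0 0 0.056;0 0 0 0 0 0 0.056;0 0 0 0 0 0 0.056"

```text
t: 30.18
eef_pos: [0.4558, 0.1773, 0.1563]
ee_rot: [3.14, -0.254, 0.063]
force: [0.2, 0.1, -0.8]
width: 0.056
gripper_force: 0.0
```

```bash
python3 w.py wrist; python3 -c "
from t import *
tilted(.7,80,50,15,0)"
```

```text
-0.08 2303 [ -0.5 -77.3] [15.9 46. ] 53.9
-0.08 1282 [ -0.9 -78.3] [14.  45.7] 54.0
0.08 1866 [-0.1 81.2] [45.8 14.6] 89.7
0.08 1187 [-1.  81.3] [45.4 12.6] 89.7
ik err mm 0.0 [ 0.85  0.1  -0.92  0.48 -0.4   0.35]
shift [ 0.0014 -0.0002  0.0679]  turn [0.04 0.41 0.14]  shift-after-turn [ 0.0009 -0.0001  0.0679] | 30.23 [ 0.91 -0.02 -0.81  0.32 -0.64  0.47] F [ 0.8  0.2 -0.2] w 0.0561 g 0.0
```

>>> move_arm:
  rows: "0 0 0 0.001 0 0.03 0.056;0 0 0 0 0 0.035 0.056;0 0 0 0 0 0.002 0.056;0 0 0 0 0 0 0.03;0 0 0 0 0 0 0.03;0 0 0 0 0 0 0.03;0 0 0 0 0 0 0.03"

```text
t: 31.1
eef_pos: [0.4741, 0.1792, 0.0933]
ee_rot: [3.141, -0.257, 0.067]
force: [-4.4, -1.1, 6.9]
width: 0.0457
gripper_force: 35.0
```

```bash
python3 m.py;python3 -c "
from t import *
tilted(.7,80,50,15,0)"
```

```text
Mtool [-0.222 -1.523  0.017] Ftool [-2.6  0.8 -7.8] q6 0.382 tool xdir in slope deg 0.3
ik err mm 0.0 [ 0.85  0.1  -0.92  0.48 -0.4   0.35]
shift [-0.0005  0.0005  0.0022]  turn [-0.06  0.3   0.31]  shift-after-turn [-0.0005  0.0005  0.0022] | 31.1 [ 0.85  0.1  -0.9   0.45 -0.42  0.38] F [-4.4 -1.1  6.9] w 0.0457 g 35.0
```

>>> move_arm:
  rows: "0 0 0 -0.002 0 -0.008 0.03;0 0 0 -0.0039 0 -0.0145 0.03;0 0 0 -0.0039 0 -0.0145 0.03;0 0 0 -0.0039 0 -0.0145 0.03;0 0 0 -0.003 0 -0.0145 0.03;0 0 0 0 0 -0.02 0.03;0 0 0 0 0 -0.025 0.03;0 0 0 0 0 -0.025 0.03"

```text
t: 32.1
eef_pos: [0.4222, 0.175, 0.2201]
ee_rot: [3.14, -0.253, 0.067]
force: [1.1, -0.3, -2.4]
width: 0.0461
gripper_force: 35.0
```

>>> move_arm:
  rows: "0 0 0 0.004 0.015 0 0.03;0 0 0 0.004 0.03 0 0.03;0 0 0 0.004 0.045 0 0.03;0 0 0 0.004 0.045 0 0.03;0 0 0 0.004 0.045 0 0.03;0 0 0 0.004 0.045 0 0.03;0 0 0 0.004 0.045 0 0.03;0 0 0 0 0.045 0 0.03"

```text
t: 33.1
eef_pos: [0.4705, -0.1379, 0.2272]
ee_rot: [3.141, -0.255, 0.067]
force: [1.0, 0.0, -1.5]
width: 0.0455
gripper_force: 35.0
```

```bash
python3 m.py;python3 -c "
from t import *
tray(45,70,0)"
```

```text
Mtool [ 0.001 -0.999  0.016] Ftool [0.6 0.  1.7] q6 1.495 tool xdir in slope deg 0.3
ik err mm 0.0 [ 0.1   0.36 -0.36  0.05 -1.12  1.73]
shift [-0.0116  0.0268  0.1188]  turn [-2.000e-02 -2.948e+01 -1.250e+01]  shift-after-turn [0.0426 0.0303 0.1106] | 33.1 [ 0.13 -0.09 -0.58  0.02 -0.83  1.49] F [ 1.   0.  -1.5] w 0.0455 g 35.0
```

>>> move_arm:
  rows: "0 -7.4 -3.1 0 0 0 0.03;0 -7.4 -3.1 0 0 0 0.03;0 -7.4 -3.1 0 0 0 0.03;0 -7.3 -3.2 0 0 0 0.03;0 0 0 0.021 0.015 0.045 0.03;0 0 0 0.021 0.015 0.045 0.03;0 0 0 0 0 0.02 0.03;0 0 0 0 0 0 0.03"

```text
t: 34.1
eef_pos: [0.4895, -0.1621, 0.1086]
ee_rot: [-3.14, 0.266, 0.282]
force: [0.8, -0.2, -2.6]
width: 0.0461
gripper_force: 35.0
```

```bash
python3 -c "
from t import *
tray(45,8,0,g=52)
p,d=arm.grab_frame('scene')
cv2.imwrite('pics/t2.png',cv2.resize(p[130:290,150:310],(600,600)))"
```

```text
ik err mm 0.0 [ 0.1   0.43 -0.41  0.06 -0.99  1.72]
shift [0.0166 0.0018 0.0569]  turn [-0.1   0.25 -0.04]  shift-after-turn [0.0164 0.0017 0.057 ] | 34.1 [ 0.1   0.36 -0.36  0.05 -1.12  1.73] F [ 0.8 -0.2 -2.6] w 0.0461 g 35.0
```

View pics/t2.png

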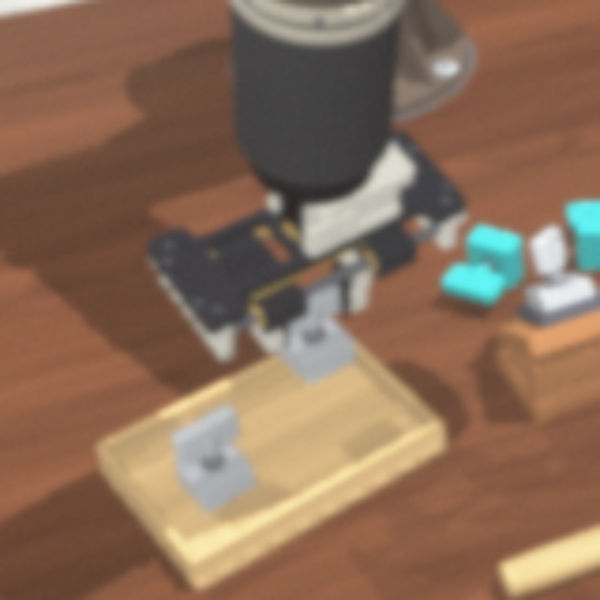

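The first nut stands upright at (212,460). The second hangs upright at (320,345), over the near-rack half of the tray. Lowering it.

>>> move_arm:
  rows: "0 0 0 0.0045 0.0008 0.0165 0.03;0 0 0 0.0045 0.0008 0.0165 0.03;0 0 0 0.0042 0 0.0145 0.03;0 0 0 0.0013 0 0.0048 0.03;0 0 0 0 0 0 0.03"

```text
t: 34.78
eef_pos: [0.4919, -0.164, 0.0554]
ee_rot: [3.141, 0.263, 0.282]
force: [-0.1, 0.7, -3.3]
width: 0.0459
gripper_force: 35.0
```

>>> move_arm:
  rows: "0 0 0 0.0006 0 0.0025 0.03;0 0 0 0 0 0 0.03"

```text
t: 35.02
eef_pos: [0.4922, -0.1639, 0.0534]
ee_rot: [3.141, 0.262, 0.282]
force: [0.4, 1.1, -2.4]
width: 0.0457
gripper_force: 35.0
```

>>> move_arm:
  rows: "0 0 0 0.0004 0 0.0015 0.03;0 0 0 0 0 0 0.03"

```text
t: 35.28
eef_pos: [0.4921, -0.1639, 0.0517]
ee_rot: [3.141, 0.262, 0.282]
force: [0.1, -0.7, -2.6]
width: 0.0459
gripper_force: 35.0
```

>>> move_arm:
  rows: "0 0 0 0.0006 0 0.0022 0.03;0 0 0 0 0 0 0.03"

```text
t: 35.52
eef_pos: [0.4919, -0.1639, 0.0492]
ee_rot: [3.141, 0.262, 0.282]
force: [-0.8, -0.0, -2.1]
width: 0.0455
gripper_force: 35.0
```

>>> move_arm:
  rows: "0 0 0 0.0003 0 0.0012 0.03;0 0 0 0 0 0 0.03"

```text
t: 35.78
eef_pos: [0.492, -0.1639, 0.048]
ee_rot: [3.141, 0.262, 0.282]
force: [-0.2, 0.5, -2.7]
width: 0.046
gripper_force: 35.0
```

>>> move_arm:
  rows: "0 0 0 0.0002 0 0.0009 0.03;0 0 0 0 0 0 0.03"

```text
t: 36.02
eef_pos: [0.4921, -0.1639, 0.0473]
ee_rot: [3.141, 0.262, 0.282]
force: [-0.4, 0.7, -2.5]
width: 0.0456
gripper_force: 35.0
```

>>> move_arm:
  rows: "0 0 0 0.0002 0 0.0009 0.03;0 0 0 0 0 0 0.03"

```text
t: 36.28
eef_pos: [0.4923, -0.1639, 0.0472]
ee_rot: [3.141, 0.262, 0.282]
force: [-0.3, 2.7, 6.2]
width: 0.0458
gripper_force: 35.0
```

>>> move_arm:
  rows: "0 0 0 0.0002 0 0.0006 0.03;0 0 0 0 0 0 0.03"

```text
t: 36.52
eef_pos: [0.4924, -0.1639, 0.0471]
ee_rot: [3.141, 0.262, 0.283]
force: [-2.4, 2.9, 11.2]
width: 0.0459
gripper_force: 35.0
```

Contact. Release, retreat and move aside for a clear view.

>>> move_arm:
  rows: "0 0 0 0 0 0 0.048;0 0 0 0 0 0 0.056;0 0 0 0 0 0 0.056;0 0 0 0 0 0 0.056"

```text
t: 37.02
eef_pos: [0.492, -0.164, 0.0456]
ee_rot: [3.141, 0.262, 0.282]
force: [-0.5, 0.5, -0.7]
width: 0.056
gripper_force: 0.0
```

>>> move_arm:
  rows: "0 0 0 -0.001 0 -0.01 0.056;0 0 0 0 0 -0.04 0.056;0 0 0 0 0 -0.055 0.056;0 0 0 0 0 -0.055 0.056;0 0 0 -0.055 0 -0.015 0.056;0 0 0 -0.055 0 -0.015 0.056;0 0 0 -0.04 0 0 0.056;0 0 0 0 0 0 0.056"

```text
t: 38.02
eef_pos: [0.3975, -0.1913, 0.2706]
ee_rot: [3.14, 0.258, 0.281]
force: [0.9, -0.3, 0.5]
width: 0.056
gripper_force: 0.0
```

```bash
python3 tr.py; python3 w.py top; python3 -c "
from h import *
print(arm.get_state()['t'],arm.get_state()['eef_pos'])
p,d=arm.grab_frame('scene'); cv2.imwrite('pics/end.png',p)"
```

```text
38.125 [ 0.39924543 -0.19084554  0.2692219 ]
```

View pics/end.png

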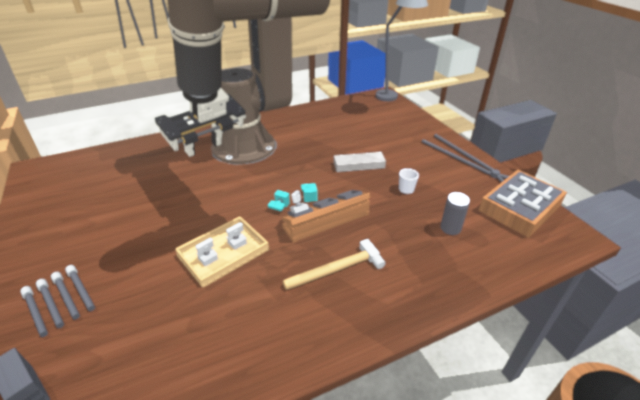

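Both free screws stand upright in the tray, at (206,250) and (236,237). The binding one is in its pocket (297,203), and the bystanders and decoys have not moved. Handing in.

```bash
python3 -c "
from station import arm
print(arm.job_done())"
```

```text
the job is handed in; nothing more can be done
None
```

The job is handed in: the middle and left screws turned freely to about 90° and stand upright in the tray, and the right one hit a hard stop at about 0.65 rad and stays in its pocket. No verdict came back from the hand-in.

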